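# Charge the mill jar with grinding balls

## Task

Take the lid off the porcelain mill jar and lay it flat, knob up, on the black rubber mat. Then tip all the grinding balls out of the steel jug into the open jar without spilling any, and stand the empty jug gently back upright on the balance pan. Leave the jar standing where it is and everything else on the bench undisturbed.

Things in the scene. Friction and masses are not known exactly. Their poses are not given: they have to be found in the camera images.
- jar: White porcelain mill jar standing on the bench, two black rubber bands round it: round, straight-sided, 128 mm outside diameter, 115 mm tall, wall 12 mm (mouth 104 mm across), floor 12 mm thick, about 1.4 kg, loose. Origin: centre of its underside; z up.
- jar_mouth (a point): Centre of the jar's open mouth, level with its rim, 115 mm above the jar's origin.
- lid: Loose porcelain lid, at first on the jar; 0.2 to 0.4 kg. From below: black rubber plug 94 mm across and 8 mm deep that sits in the mouth with 5 mm play all round (lift straight up 10 mm to free it), flange 128 mm across and 10 mm thick, neck 22 mm across and 12 mm high, knob 32 mm across and 28 mm high. Total height 56 mm. Origin: centre of the plug's underside; z up through the knob.
- lid_knob (a point): Middle of the lid's knob, 42 mm above the lid's origin (knob from 28 to 56 mm).
- mat: Thin black rubber mat fixed flat on the bench, 220 mm (its x) by 200 mm (its y), 4 mm thick. Origin: centre of its underside. It may be left or right of the jar.
- jug: Stainless conical measuring jug holding the grinding balls, at first on the balance's pan; 120 mm tall, outside diameter 84 mm at the foot and 124 mm at the rim, wall 3 mm, 0.12 to 0.21 kg empty. Flat-sided handle at its -x side, pouring lip at its +x side. The balls begin to roll out when it is tipped 85 to 90 degrees from upright, and all are out by about 100 degrees. Origin: centre of its underside; z up its axis.
- jug_grip (a point): Upper outer corner of the jug's handle, at (-90, 0, 100) mm in the jug's frame. The handle is a squared D of flat bar 14 mm wide across (jug y) and 9 mm thick: top bar level at 104 to 113 mm height from the rim out to x = -98 mm, upright bar with x from -98 to -89 mm down to 39 mm height, bottom bar at 39 to 48 mm height. About 30 mm of room between upright bar and jug wall.
- jug_lip (a point): Point of the jug's rim where the balls leave, at (62, 0, 120) mm in the jug's frame, opposite the handle; a small V-shaped beak stands out 11 mm beyond it.
- balance: White bench balance, fixed, body 180 mm (x) by 190 mm (y), 50 mm high, with a blank dark display on its -x side and a round steel pan. Origin: centre of its underside.
- pan (a point): Centre of the balance pan's upper face: flat steel disc 140 mm across, 66 mm above the bench, 18 mm to +x of the balance's origin.
- ball0_center (a point): Centre of one of the six like white ceramic grinding balls, 24 mm diameter, 20 g, at first in the jug.
- ball1_center (a point): Centre of one of the six like white ceramic grinding balls, 24 mm diameter, 20 g, at first in the jug.
- ball2_center (a point): Centre of one of the six like white ceramic grinding balls, 24 mm diameter, 20 g, at first in the jug.
- ball3_center (a point): Centre of one of the six like white ceramic grinding balls, 24 mm diameter, 20 g, at first in the jug.
- ball4_center (a point): Centre of one of the six like white ceramic grinding balls, 24 mm diameter, 20 g, at first in the jug.
- ball5_center (a point): Centre of one of the six like white ceramic grinding balls, 24 mm diameter, 20 g, at first in the jug.
- beaker: Glass beaker 76 mm across, 95 mm tall; a bystander, to be left alone. Origin: centre of its underside.
- reagent: Amber reagent bottle 68 mm across, 165 mm tall; a bystander, to be left alone. Origin: centre of its underside.
- mortar: White mortar bowl 100 mm across, 55 mm tall; a bystander, to be left alone. Origin: centre of its underside.
- spoon: Steel spoon 170 mm long, lying; a bystander, to be left alone. Origin: its underside, mid-length.
- brush: Brush 180 mm long, lying; a bystander, to be left alone. Origin: its underside, mid-length.
Mind the look-alikes: they are no part of the job. Leave any purple or turquoise look-alike of the jar alone.

How it is judged:
By the outcome, as a careful person would: the job done as asked, in the order asked, and still so for the second after the job is handed in, with the robot touching nothing.
It also fails if it takes over 72 s, if anything falls off the work surface, if the arm or the gripper's body presses on something with over 40 N, if the wrist force passes 120 N, or if a joint passes its speed limit or range.

## Robot

A 6-joint arm with a two-finger parallel gripper is mounted at the origin on the work surface. World frame = base frame: x ahead of the robot, y to its left, z up, the work surface at z = 0. Lengths are in m, angles in rad, forces in N, time in s.
With the tool pointing down it reaches from about 0.325 to 0.75 m from the base axis. Payload 7.6 kg.
Tool frame: the origin (TCP) lies at the very end of the fingers, on their centre line; the grasp point (between the pads) lies 19 mm behind it (env.pinch_z is the distance from the TCP to the grasp point, in m); z points along the fingers, y is the direction in which the jaws open and shut (so a half turn about z gives the same grasp; the last joint's range is limited). The gripper opens to 85 mm and grips with 20 to 120 N. Pads are 22 mm wide; open, the fingers measure 114 mm over their backs; the gripper's body (76 mm by 85 mm) begins 54 mm behind the grasp point. The pads swing forward as they close: fully open they stand 13 mm farther back than shut.
Start: joints at [-0.07, 0.052, 1.401, -0, 1.689, -0.07], TCP at [0.525, 0, 0.231] pointing down, gripper open.
Joint ranges: [-2.9, 2.9], [-0.91, 2.17], [0.12, 2.37], [-1.06, 4.2], [0.26, 2.73], [-2.93, 2.93]. Speed limits (rad/s): [2.57, 2.57, 3.01, 3.14, 3.14, 3.14].

## Interface

Orientations are given as a unit quaternion [w, x, y, z].
In Python, from station import env gives the robot as it stands. The module is installed in compiled form; this text tells all that it offers.
- The arm moves only by the tool step_arm, never from a script. Its argument "commands" is a list of rows, each a list of 7 numbers: the gripper's target within -1 to 1 (fully open at 1, half-way at 0, shut at -1), then the shift along the world's x, y, z in mm, then the turn, a rotation vector about the world's x, y, z in rad. In form: [[grip, tx, ty, tz, ax, ay, az], ...]. A call has exactly 5 rows; each row shifts and turns the pose as measured when the row begins; what a row does not reach is not made up. A row lasts 1/10 s, in which the tool goes at most 50 mm and 8.59 degrees, less where a joint would pass 70% of its speed; a pose out of reach is approached as far as the arm can. A call is refused whole if a number of a shift passes 50 or a number of a turn 0.15, either way. A call with a gripper value outside its range is refused whole. The fingers move at their own pace and stop on an object; "force" is the grip in N (left out, the last holds). Time passes only in rows, so rows that do not move let the fingers close, or fill a call up. It gives the time, the measured TCP pose, the force and the opening at its end, in the units of the state.
- env.observe(): the state, without advancing time (a new reading comes with each control period).
- env.snapshot(name): name is "scene" or "side" or "wrist"; returns a dict with "img" (420x560x3 uint8, blue, green, red), "mtx" (3x3 intrinsics, pixels), "k1" (the pictures are not rectified: a ray, as slopes to the right and down, at radius r is drawn at 1 + k1 r^2 times it, then the intrinsics apply), "R" (3x3) and "t" (3): a world point X has camera coordinates R X + t. Camera axes: x right, y down, z forward; pixel columns grow to the right and rows downward; lengths in m; the calibration is good to about 2 mm. A picture is of the moment at which its call begins. There is no depth.
- env.close_job(): hands the job in, once; it reports no verdict.
The state is a dict: "time_s": time; "q": joint angles; "joint_velocities": joint speeds; "tau": joint torques, N m; "position": TCP position; "tcp_rot": TCP orientation; "wrist_force": force on the tool from outside, world axes, zero at the start; "moment": the same for the moment, N m; "grip_width": opening from 0.0 (shut) to 1.0 (fully open).
Only numpy, scipy, OpenCV 4.12 (cv2) and the standard library are available. Lean on these libraries where they do the work, as an engineer would, in place of code of your own. Each camera call takes 0.05 s, during which the arm holds its last target.

## Working session

There is one attempt and no reset: what is moved stays moved. The work goes in short steps, Python scripts to look and compute and a tool call to move; the robot and the scene stay as the last step left them, time stands still between calls to the robot, and variables do not carry over. Pictures are saved under pics/ and viewed, and the job is handed in when it is done.

Besides the shell and the picture viewer there is one more tool, called after "Call:" as name(argument=value, ...) on one line, values as JSON. step_arm: Moves the arm, as the interface text tells. Its arguments: {"type":"object","properties":{"commands":{"type":"array","items":{"type":"array","items":{"type":"number"}}},"force":{"type":"number"}},"required":["commands"]}

```bash
mkdir -p pics
cat > h.py <<'E'
import numpy as np, cv2
from station import env
def snap(n,f=None):
    s=env.snapshot(n)
    if f: cv2.imwrite('pics/'+f,s['img'])
    return s
def ray(s,u,v):
    p=cv2.undistortPoints(np.array([[[u,v]]],float),s['mtx'],np.array([s['k1'],0,0,0.]))[0,0] if False else und(s,u,v)
    R=np.array(s['R']);t=np.array(s['t'])
    return -R.T@t, R.T@np.array([p[0],p[1],1])
def und(s,u,v):
    return cv2.undistortPoints(np.array([[[u,v]]],float),np.array(s['mtx'],float),np.array([s['k1'],0,0,0],float))[0,0]
def onz(s,u,v,z):
    c,d=ray(s,u,v); return c+d*(z-c[2])/d[2]
def proj(s,X):
    X=np.atleast_2d(X).astype(float)
    R=np.array(s['R'],float);t=np.array(s['t'],float)
    return cv2.projectPoints(X,cv2.Rodrigues(R)[0],t,np.array(s['mtx'],float),np.array([s['k1'],0,0,0],float))[0][:,0]
def tri(obs):
    A=np.zeros((3,3));b=np.zeros(3)
    for s,u,v in obs:
        c,d=ray(s,u,v);d/=np.linalg.norm(d);P=np.eye(3)-np.outer(d,d);A+=P;b+=P@c
    return np.linalg.solve(A,b)
E
python3 - <<'E'
from h import *
for n in ["scene","side","wrist"]:
    s=snap(n,n+'0.png'); R=np.array(s['R']); print(n,-R.T@np.array(s['t']),R[2],s['k1'],s['mtx'][0])
o=env.observe();print(o);print(env.pinch_z)
E
```

```text
scene [0.95749378 0.75550725 1.3161456 ] [-0.3050624  -0.50778214 -0.80566384] 0.055008412460246646 [482.15518131   0.         272.51421185]
side [ 0.16973838 -1.07570543  1.50371403] [ 0.18999987  0.6018573  -0.7756725 ] 0.05880974791369295 [541.25620804   0.         274.20926978]
wrist [0.52717258 0.07201567 0.37180323] [-0.00139697 -0.28638381 -0.95811396] -0.014997958870494113 [331.91946985   0.         278.38200945]
{'time_s': 0.15, 'q': array([-7.03069020e-02,  5.26911626e-02,  1.40146734e+00, -5.12353931e-05,
        1.68856624e+00, -7.03045365e-02]), 'joint_velocities': array([-0.00098074, -0.00267748, -0.00366681, -0.00053406, -0.00064023,
        0.0003056 ]), 'tau': array([ 9.01752592e-04, -3.81951857e+01, -3.60423374e+01, -3.57651027e-05,
        4.66565543e-03,  6.07237575e-05]), 'position': array([5.24789039e-01, 1.98850388e-05, 2.30678570e-01]), 'tcp_rot': array([-4.10699205e-04,  7.07109622e-01,  7.07103713e-01, -3.90356858e-04]), 'wrist_force': array([ 0.00761818, -0.73150051, -0.0155497 ]), 'moment': array([-0.01113918, -0.00146702, -0.01470553]), 'grip_width': 0.9993152166674998}
0.0187
```

View pics/scene0.png

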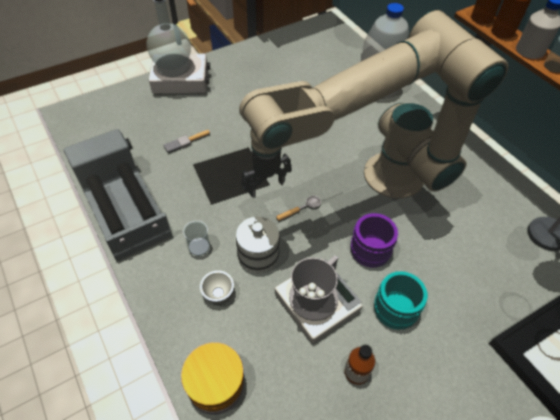

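View pics/side0.png

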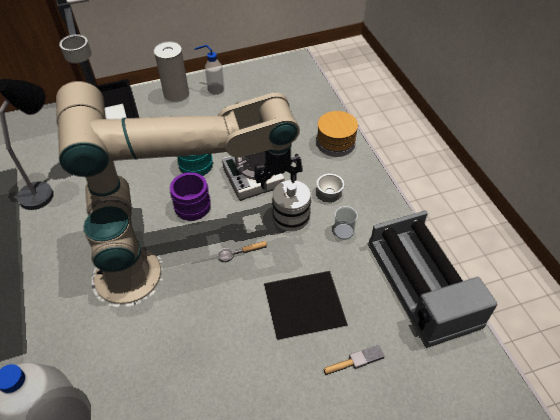

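View pics/wrist0.png

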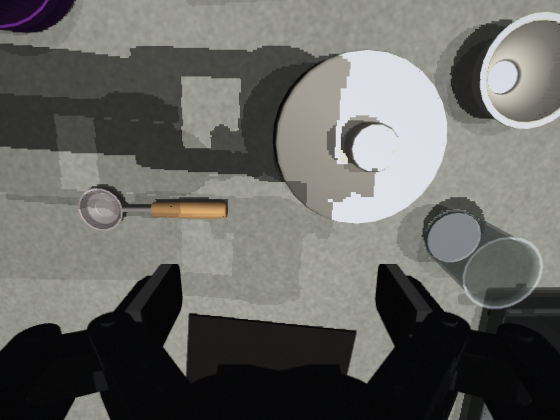

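The pictures show the jar with its lid (wrist 361,136; scene 258,240), the jug on the balance (scene 315,285), the mat (side 305,303), and the bystanders. I'll measure these next.

Run:
```python
from h import *
W=cv2.imread('pics/wrist0.png');S=cv2.imread('pics/scene0.png');D=cv2.imread('pics/side0.png')
w=env.snapshot("wrist");sc=env.snapshot("scene");sd=env.snapshot("side")
# flange centre via points of outline, wrist view
for (u,v) in [(361,136)]: print('flange',onz(w,u,v,.125))
print('flange edges',onz(w,447,130,.125),onz(w,360,50,.125),onz(w,360,223,.125))
print('knob top',onz(w,375,147,.163))
print('knobtop scene',onz(sc,257,225,.163),'side',onz(sd,291,184,.163))
# mat
m=(D.max(2)<30).astype(np.uint8);m[:265]=0;m[350:]=0;m[:,:250]=0;m[:,360:]=0
c=max(cv2.findContours(m,0,2)[0],key=cv2.contourArea)
r=cv2.minAreaRect(c);print(r); a=cv2.approxPolyDP(c,6,True)[:,0];print(a)
P=[onz(sd,u,v,.004) for u,v in a];print(np.round(P,3),np.mean(P,0))
for n,I,x0,y0,x1,y1,k in [('a',S,220,190,380,350,5),('b',D,210,100,350,240,5),]:
    cv2.imwrite(f'pics/{n}1.png',cv2.resize(I[y0:y1,x0:x1],None,fx=3.7,fy=3.7,interpolation=2))
```

```text
flange [0.58730303 0.05269977 0.125     ]
flange edges [0.64983181 0.05706048 0.125     ] [0.58273757 0.11037273 0.125     ] [ 0.59117586 -0.01455383  0.125     ]
knob top [0.58726144 0.04893803 0.163     ]
knobtop scene [0.58483263 0.0485797  0.163     ] side [0.58893952 0.05748365 0.163     ]
((305.25, 306.7500305175781), (51.38242721557617, 70.40569305419922), 78.69007110595703)
[[270 288]
 [279 303]
 [271 300]
 [273 316]
 [280 299]
 [297 302]
 [295 319]
 [281 317]
 [287 305]
 [279 307]
 [274 325]
 [281 317]
 [284 329]
 [285 317]
 [291 326]
 [283 334]
 [310 332]
 [313 313]
 [330 324]
 [324 329]
 [339 326]
 [335 318]
 [344 321]
 [338 303]
 [335 311]
 [331 287]
 [329 294]
 [319 289]
 [312 304]
 [323 296]
 [325 310]
 [339 317]
 [329 313]
 [330 321]
 [317 309]
 [323 305]
 [312 306]
 [310 318]
 [301 312]
 [305 325]
 [295 315]
 [308 301]
 [299 303]
 [298 294]
 [290 302]
 [283 286]]
[[ 0.422 -0.206  0.004]
 [ 0.432 -0.267  0.004]
 [ 0.412 -0.248  0.004]
 [ 0.399 -0.303  0.004]
 [ 0.439 -0.255  0.004]
 [ 0.486 -0.282  0.004]
 [ 0.46  -0.336  0.004]
 [ 0.422 -0.315  0.004]
 [ 0.453 -0.282 
[... 234 characters left out ...]
0.387  0.004]
 [ 0.531 -0.396  0.004]
 [ 0.577 -0.402  0.004]
 [ 0.577 -0.373  0.004]
 [ 0.598 -0.391  0.004]
 [ 0.606 -0.328  0.004]
 [ 0.586 -0.351  0.004]
 [ 0.607 -0.268  0.004]
 [ 0.592 -0.289  0.004]
 [ 0.569 -0.262  0.004]
 [ 0.528 -0.305  0.004]
 [ 0.571 -0.29   0.004]
 [ 0.558 -0.337  0.004]
 [ 0.589 -0.374  0.004]
 [ 0.566 -0.351  0.004]
 [ 0.558 -0.377  0.004]
 [ 0.536 -0.326  0.004]
 [ 0.559 -0.319  0.004]
 [ 0.525 -0.311  0.004]
 [ 0.504 -0.348  0.004]
 [ 0.486 -0.319  0.004]
 [ 0.481 -0.365  0.004]
 [ 0.465 -0.323  0.004]
 [ 0.52  -0.29   0.004]
 [ 0.491 -0.288  0.004]
 [ 0.499 -0.257  0.004]
 [ 0.465 -0.275  0.004]
 [ 0.464 -0.213  0.004]] [ 0.50075906 -0.31869198  0.004     ]
```

View pics/a1.png

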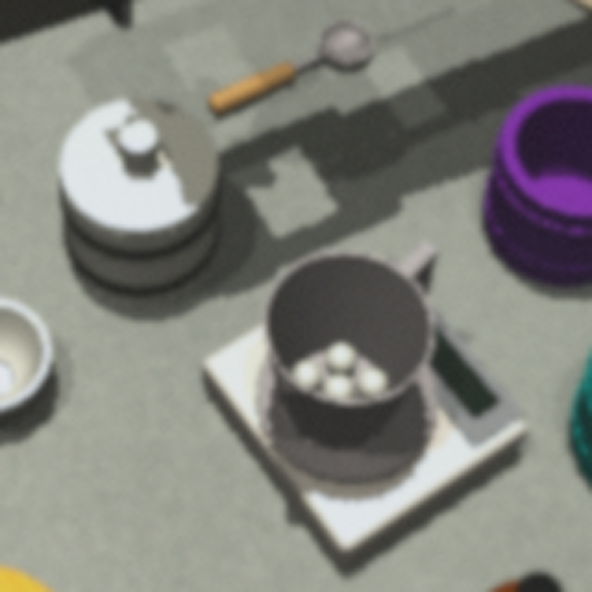

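View pics/b1.png

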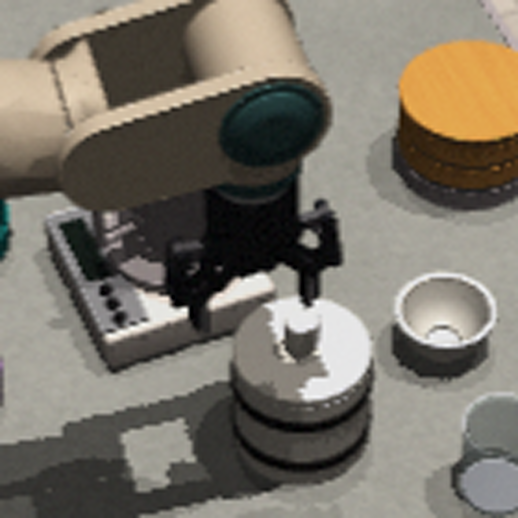

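Run:
```python
from h import *
sc=env.snapshot("scene");sd=env.snapshot("side")
for u,v in [(264,284),(331,273),(346,323),(275,337)]: print('mat',onz(sd,u,v,.004).round(3))
f=lambda a,b:(220+a/3.7,190+b/3.7)
S=sc['img']
c=onz(sc,*f(349,328),.186);print('jug rim c',c)
# rim predicted extents
th=np.linspace(0,2*np.pi,60)
for q in [(269,318),(430,335),(350,252),(345,403)]: 
    p=onz(sc,*f(*q),.186);print(q,p.round(3),np.hypot(*(p-c)[:2]).round(3))
print('handle',onz(sc,*f(427,250),.178),onz(sc,*f(418,262),.179))
print('pan', onz(sc,*f(347,430),.066))
for q in [(205,365),(345,550),(525,428)]: print('bal',onz(sc,*f(*q),.05).round(3))
g=lambda a,b:(210+a/3.7,100+b/3.7)
for q in [(45,222),(113,345)]: print('bal side',onz(sd,*g(*q),.05).round(3))
for n,p,z in [('beaker',(198,232),.05),('mortar',(217,287),.04),('reagent',(360,365),.1),('spoon',(305,205),.01),('brush',(187,141),.01)]: print(n,onz(sc,*p,z).round(3))
```

```text
mat [ 0.409 -0.186  0.004]
mat [ 0.628 -0.219  0.004]
mat [ 0.601 -0.399  0.004]
mat [ 0.383 -0.372  0.004]
jug rim c [0.54580399 0.28849751 0.186     ]
(269, 318) [0.591 0.253 0.186] 0.057
(430, 335) [0.499 0.322 0.186] 0.057
(350, 252) [0.511 0.236 0.186] 0.063
(345, 403) [0.58  0.336 0.186] 0.059
handle [0.45722784 0.25993402 0.178     ] [0.46926264 0.26546297 0.179     ]
pan [0.55138336 0.31076804 0.066     ]
bal [0.612 0.203 0.05 ]
bal [0.6   0.384 0.05 ]
bal [0.427 0.372 0.05 ]
bal side [0.422 0.355 0.05 ]
bal side [0.44  0.172 0.05 ]
beaker [ 0.722 -0.091  0.05 ]
mortar [0.755 0.107 0.04 ]
reagent [0.55  0.515 0.1  ]
spoon [ 0.354 -0.035  0.01 ]
brush [ 0.574 -0.511  0.01 ]
```

Call:
step_arm(commands=[[1, 31, 25, 0, 0, 0, 0], [1, 31, 25, 0, 0, 0, 0], [1, 0, 0, -20, 0, 0, 0], [1, 0, 0, -20, 0, 0, 0], [1, 0, 0, 0, 0, 0, 0]])

```text
time_s: 0.9
position: [0.589, 0.0519, 0.189]
tcp_rot: [-0.0, 0.707, 0.707, -0.0]
wrist_force: [0.0, 0.1, -0.8]
grip_width: 0.997
```

Run:
```python
from h import *
o=env.observe();print(o['position'],o['tcp_rot'],o['q'])
w=snap("wrist","w1.png")
for n in ("scene","side"): 
    s=snap(n,n+"1.png"); I=s['img'];cv2.imwrite(f'pics/{n}1c.png',cv2.resize(I[150:310,210:370] if n=="scene" else I[100:240,210:350],None,fx=3.7,fy=3.7,interpolation=2))
```

```text
[0.58898671 0.05190446 0.18903869] [-2.80083098e-04  7.07462234e-01  7.06750935e-01 -4.75268278e-04] [ 2.55670999e-02  2.55145544e-01  1.26000286e+00 -2.48493731e-04
  1.62751930e+00  2.65590746e-02]
```

View pics/w1.png

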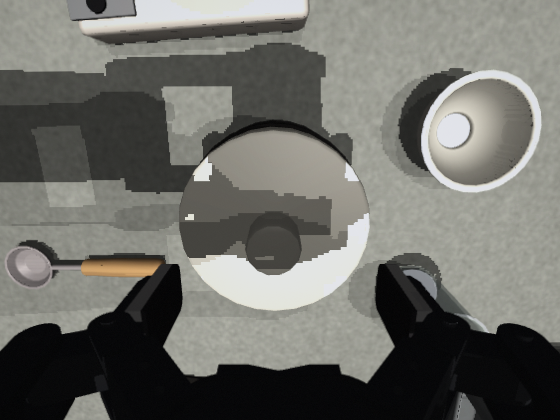

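View pics/side1c.png

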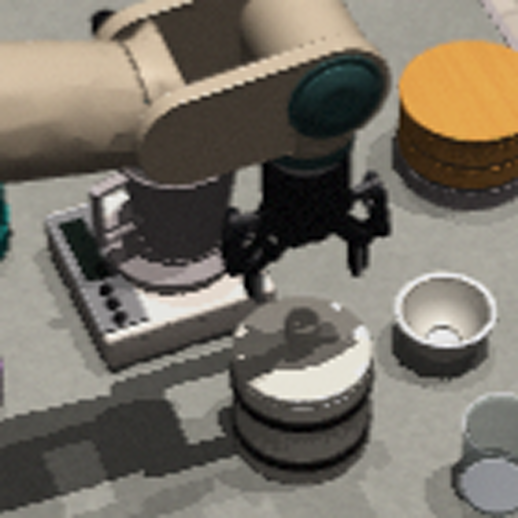

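View pics/scene1c.png

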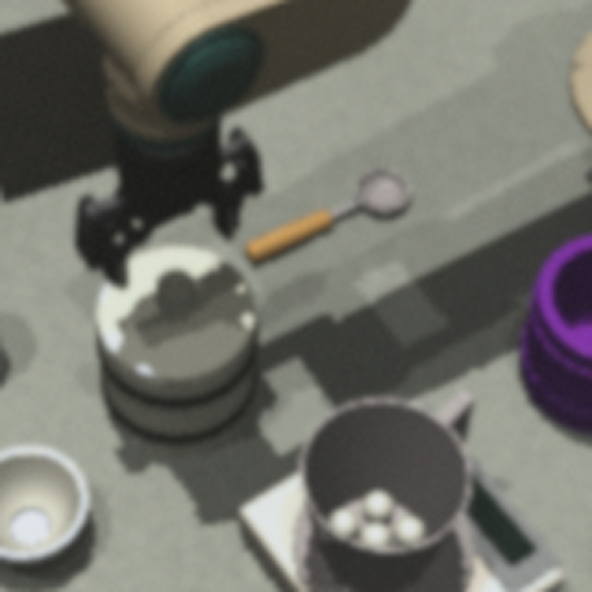

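Run:
```python
from h import *
w=env.snapshot("wrist")
print('knob',onz(w,274,244,.163),'flange',onz(w,275,216,.125), onz(w,180,218,.125),onz(w,370,218,.125))
sd=env.snapshot("side");sc=env.snapshot("scene")
print(onz(sd,210+302/3.7,100+316/3.7,.163),onz(sc,210+178/3.7,150+286/3.7,.163))
print(env.observe()['position'])
```

```text
knob [0.59016062 0.05094804 0.163     ] flange [0.59060499 0.05496419 0.125     ] [0.52738683 0.05387484 0.125     ] [0.65402373 0.05323368 0.125     ]
[0.58873738 0.05088812 0.163     ] [0.58602248 0.05724559 0.163     ]
[0.5904308  0.05144449 0.1939762 ]
```

Call:
step_arm(commands=[[1, -1, 1, -25, 0, 0, 0], [1, 0, 0, -20, 0, 0, 0], [1, 0, 0, -12, 0, 0, 0], [1, 0, 0, 0, 0, 0, 0], [1, 0, 0, 0, 0, 0, 0]])

```text
time_s: 1.7
position: [0.5911, 0.0518, 0.141]
tcp_rot: [0.006, 0.708, 0.706, 0.006]
wrist_force: [0.2, -0.1, 0.8]
grip_width: 0.997
```

Call:
step_arm(commands=[[1, -1, 1, -10, 0, 0, 0], [1, 0, 0, 0, 0, 0, 0], [1, 0, 0, 0, 0, 0, 0], [1, 0, 0, 0, 0, 0, 0], [1, 0, 0, 0, 0, 0, 0]])

```text
time_s: 2.2
position: [0.5913, 0.0529, 0.1334]
tcp_rot: [0.007, 0.708, 0.706, 0.008]
wrist_force: [0.3, 0.1, 1.5]
grip_width: 1.001
```

```bash
cat > st.py <<'E'
from h import *
from scipy.spatial.transform import Rotation as Ro
o=env.observe();q=o['tcp_rot'];M=Ro.from_quat(np.r_[q[1:],q[0]]).as_matrix()
print('pos',o['position'].round(4),'z',M[:,2].round(4),'y',M[:,1].round(4),'F',np.round(o['wrist_force'],1),'g',round(o['grip_width'],3),'t',o['time_s'])
print('q',o['q'].round(4).tolist())
open('log.txt','a').write(repr(np.r_[o['q'],o['position'],q].tolist())+'\n')
E
python3 st.py
```

```text
pos [0.5913 0.0529 0.1334] z [ 2.090e-02  2.000e-04 -9.998e-01] y [ 0.9998 -0.003   0.0209] F [0.3 0.1 1.5] g 1.001 t 2.2
q [0.0272, 0.2776, 1.3455, -0.0003, 1.4975, 0.0302]
```

Call:
step_arm(commands=[[1, -2, 0, -3, 0, 0.02, 0], [1, 0, 0, 0, 0, 0, 0], [1, 0, 0, 0, 0, 0, 0], [-1, 0, 0, 0, 0, 0, 0], [-1, 0, 0, 0, 0, 0, 0]], force=30)

```text
time_s: 2.7
position: [0.5894, 0.0529, 0.1305]
tcp_rot: [-0.0, 0.708, 0.706, -0.0]
wrist_force: [-0.1, -1.3, -0.3]
grip_width: 0.688
```

```bash
python3 st.py
```

```text
pos [0.5894 0.0529 0.1305] z [-5.e-04  2.e-04 -1.e+00] y [ 1.e+00 -3.e-03 -5.e-04] F [-0.1 -1.3 -0.3] g 0.688 t 2.7
q [0.027, 0.2908, 1.3356, 0.0003, 1.5157, 0.03]
```

Call:
step_arm(commands=[[-1, 0, 0, 0, 0, 0, 0], [-1, 0, 0, 0, 0, 0, 0], [-1, 0, 0, 0, 0, 0, 0], [-1, 0, 0, 0, 0, 0, 0], [-1, 0, 0, 0, 0, 0, 0]], force=50)

```text
time_s: 3.2
position: [0.5894, 0.0529, 0.1308]
tcp_rot: [-0.0, 0.708, 0.706, 0.0]
wrist_force: [1.1, -0.1, 0.1]
grip_width: 0.361
```

```bash
python3 st.py
```

```text
pos [0.5894 0.0529 0.1308] z [-2.e-04  3.e-04 -1.e+00] y [ 1.0e+00 -3.1e-03 -2.0e-04] F [ 1.1 -0.1  0.1] g 0.361 t 3.2
q [0.027, 0.2904, 1.3354, 0.0003, 1.5159, 0.03]
```

Call:
step_arm(commands=[[-1, 0, 0, 5, 0, 0, 0], [-1, 0, 0, 10, 0, 0, 0], [-1, 0, 0, 20, 0, 0, 0], [-1, 0, 0, 30, 0, 0, 0], [-1, 0, 0, 30, 0, 0, 0]])

```text
time_s: 3.7
position: [0.5858, 0.0528, 0.2234]
tcp_rot: [-0.005, 0.708, 0.706, -0.005]
wrist_force: [0.9, -0.0, -2.7]
grip_width: 0.361
```

```bash
python3 st.py;python3 - <<'E'
from h import *
for n in ("scene","side"): 
    s=snap(n,n+"2.png")
E
```

```text
pos [0.5858 0.0528 0.2234] z [-1.390e-02 -1.000e-04 -9.999e-01] y [ 0.9999 -0.003  -0.0139] F [ 0.9 -0.  -2.7] g 0.361 t 3.7
q [0.027, 0.2445, 1.2043, 0.0003, 1.7067, 0.03]
```

View pics/side2.png

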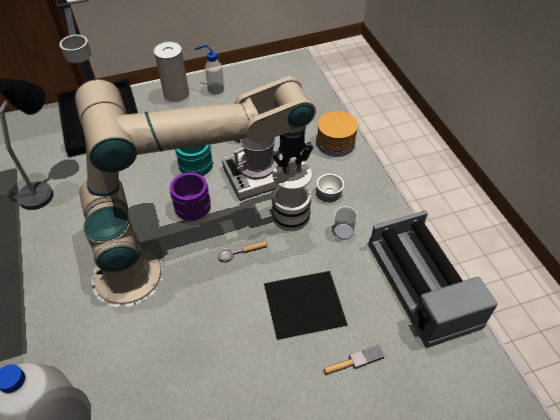

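View pics/scene2.png

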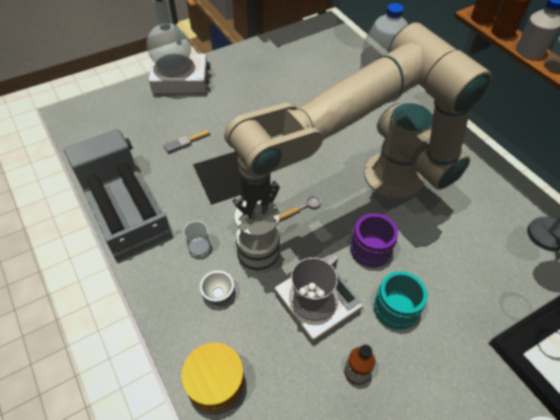

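Call:
step_arm(commands=[[-1, -8, -15, 5, 0, 0.01, 0], [-1, -8, -35, 0, 0, 0, 0], [-1, -8, -40, 0, 0, 0, 0], [-1, -10, -40, 0, 0, 0, 0], [-1, -10, -40, 0, 0, 0, 0]])

```text
time_s: 4.3
position: [0.5396, -0.1197, 0.2295]
tcp_rot: [-0.008, 0.705, 0.709, -0.007]
wrist_force: [0.8, -0.0, -2.8]
grip_width: 0.363
```

Call:
step_arm(commands=[[-1, -10, -40, 0, 0, 0, 0], [-1, -10, -40, 0, 0, 0, 0], [-1, -10, -40, -10, 0, 0, 0], [-1, -8, -30, -20, 0, 0, 0], [-1, 0, 0, 0, 0, 0, 0]])

```text
time_s: 4.8
position: [0.4923, -0.2818, 0.1935]
tcp_rot: [-0.012, 0.708, 0.706, -0.009]
wrist_force: [0.0, -0.0, -3.1]
grip_width: 0.358
```

```bash
python3 st.py
```

```text
pos [ 0.4923 -0.2818  0.1935] z [-0.0306  0.0041 -0.9995] y [ 0.9995 -0.0023 -0.0307] F [ 0.  -0.  -3.1] g 0.358 t 4.8
q [-0.5784, 0.2073, 1.3069, -0.0133, 1.6553, -0.5769]
```

Call:
step_arm(commands=[[-1, 10, -10, -30, -0.004, -0.03, 0], [-1, 2, 0, -35, 0, 0, 0], [-1, 0, 0, -35, 0, 0, 0], [-1, 0, 0, -20, 0, 0, 0], [-1, 0, 0, 0, 0, 0, 0]])

```text
time_s: 5.3
position: [0.5004, -0.2919, 0.0679]
tcp_rot: [-0.002, 0.709, 0.705, -0.0]
wrist_force: [-0.6, 0.7, -3.0]
grip_width: 0.362
```

```bash
python3 st.py
```

```text
pos [ 0.5004 -0.2919  0.0679] z [-0.0036  0.0031 -1.    ] y [ 1.     -0.0057 -0.0036] F [-0.6  0.7 -3. ] g 0.362 t 5.3
q [-0.5921, 0.3178, 1.433, 0.0006, 1.3955, -0.5865]
```

Call:
step_arm(commands=[[-1, 2, 0, -20, -0.003, -0.004, 0], [-1, 0, 0, -10, 0, 0, 0], [-1, 0, 0, 0, 0, 0, 0], [-1, 0, 0, 0, 0, 0, 0], [-1, 0, 0, 0, 0, 0, 0]])

```text
time_s: 5.8
position: [0.5036, -0.2921, 0.0423]
tcp_rot: [0.002, 0.709, 0.705, 0.001]
wrist_force: [-0.1, -0.1, -2.2]
grip_width: 0.362
```

```bash
python3 st.py
```

```text
pos [ 0.5036 -0.2921  0.0423] z [ 0.0038 -0.002  -1.    ] y [ 1.     -0.0047  0.0038] F [-0.1 -0.1 -2.2] g 0.362 t 5.8
q [-0.5892, 0.3483, 1.4501, 0.0005, 1.3388, -0.5846]
```

Call:
step_arm(commands=[[-1, 0, 0, -8, 0, 0.003, 0], [-1, 0, 0, -4, 0, 0, 0], [-1, 0, 0, -2, 0, 0, 0], [-1, 0, 0, 0, 0, 0, 0], [-1, 0, 0, 0, 0, 0, 0]])

```text
time_s: 6.3
position: [0.5046, -0.2928, 0.0294]
tcp_rot: [0.003, 0.709, 0.705, -0.0]
wrist_force: [0.6, 0.4, -2.5]
grip_width: 0.361
```

```bash
python3 st.py
```

```text
pos [ 0.5046 -0.2928  0.0294] z [ 0.0036 -0.0041 -1.    ] y [ 1.     -0.0047  0.0036] F [ 0.6  0.4 -2.5] g 0.361 t 6.3
q [-0.5884, 0.3668, 1.4548, -0.0014, 1.3148, -0.5833]
```

Call:
step_arm(commands=[[-1, 0, 0, -2, 0, 0, 0], [-1, 0, 0, -1, 0, 0, 0], [-1, 0, 0, 0, 0, 0, 0], [-1, 0, 0, 0, 0, 0, 0], [-1, 0, 0, 0, 0, 0, 0]])

```text
time_s: 6.8
position: [0.5051, -0.2933, 0.028]
tcp_rot: [0.004, 0.709, 0.705, -0.0]
wrist_force: [-0.4, 0.4, -1.2]
grip_width: 0.362
```

```bash
python3 st.py
```

```text
pos [ 0.5051 -0.2933  0.028 ] z [ 0.005  -0.0054 -1.    ] y [ 1.     -0.0047  0.005 ] F [-0.4  0.4 -1.2] g 0.362 t 6.8
q [-0.5885, 0.369, 1.455, -0.0018, 1.3105, -0.5833]
```

Call:
step_arm(commands=[[-1, 0, 0, -1, 0, 0, 0], [-1, 0, 0, 0, 0, 0, 0], [0.2, 0, 0, 0, 0, 0, 0], [0.2, 0, 0, 0, 0, 0, 0], [1, 0, 0, 0, 0, 0, 0]])

```text
time_s: 7.3
position: [0.5059, -0.2937, 0.0281]
tcp_rot: [0.005, 0.709, 0.705, 0.0]
wrist_force: [0.0, 0.1, -0.4]
grip_width: 0.75
```

Call:
step_arm(commands=[[1, 0, 0, 0, 0, 0, 0], [1, 0, 0, 10, 0, 0, 0], [1, 0, 0, 30, 0, 0, 0], [1, 0, 0, 40, 0, 0, 0], [1, 0, 0, 40, 0, 0, 0]])

```text
time_s: 7.8
position: [0.5023, -0.2913, 0.1462]
tcp_rot: [-0.002, 0.709, 0.705, -0.001]
wrist_force: [1.1, -0.5, -0.1]
grip_width: 1.001
```

```bash
python3 st.py;python3 - <<'E'
from h import *
for n in ("scene","side"): 
    s=snap(n,n+"3.png")
E
```

```text
pos [ 0.5023 -0.2913  0.1462] z [-4.e-03  9.e-04 -1.e+00] y [ 1.     -0.0048 -0.004 ] F [ 1.1 -0.5 -0.1] g 1.001 t 7.8
q [-0.5885, 0.2518, 1.35, -0.0015, 1.5436, -0.5837]
```

View pics/side3.png

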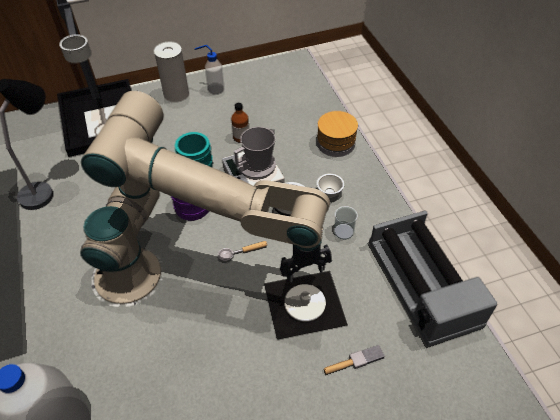

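View pics/scene3.png

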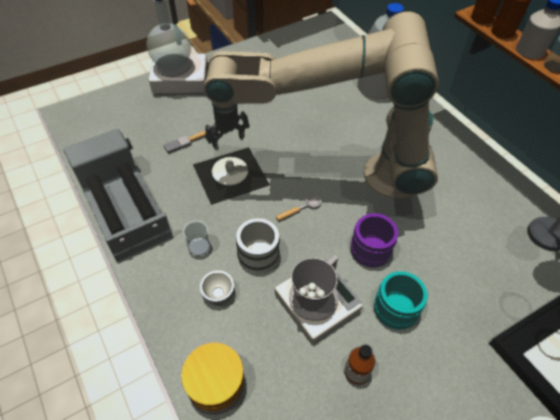

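Lid is flat on the mat, knob up (side 305,302), and the jar is open. Next I fit the arm's kinematics from logged poses, so I can check whether the pour is reachable, and refine the jug pose.

```bash
cat > kin.py <<'E'
import numpy as np
from scipy.spatial.transform import Rotation as Ro
from scipy.optimize import least_squares
L=[eval(l) for l in open('log.txt')]
L.append([-7.03069020e-02,5.26911626e-02,1.40146734,-5.12e-05,1.68856624,-7.03045365e-02,.524789039,1.9885e-5,.23067857,-4.1e-4,.7071096,.7071037,-3.9e-4])
L=np.array(L)
Rz=lambda a:Ro.from_rotvec([0,0,a]).as_matrix()
Ry=lambda a:Ro.from_rotvec([0,a,0]).as_matrix()
def fk(q,p):
    a1,d1,a2,a3,d4,d6=p
    A=Rz(q[0])@Ry(q[1]); P=Rz(q[0])@np.array([a1,0,d1])+A@np.array([0,0,a2])
    A=A@Ry(q[2]); P=P+A@np.array([a3,0,d4]); A=A@Rz(S4*q[3])@Ry(q[4]); P=P+A@np.array([0,0,d6]); A=A@Rz(S6*q[5]+O6)
    return P,A
S4=1;S6=1;O6=np.pi/2
E
python3 - <<'E'
from kin import *
import kin
def res(p): return np.concatenate([fk(r[:6],p)[0]-r[6:9] for r in L])
for x0 in ([0,.33,.42,0,.45,.25],[.05,.4,.4,0,.4,.3]):
    s=least_squares(res,x0); J=s.jac; c=np.sqrt(np.diag(np.linalg.pinv(J.T@J)))*np.std(s.fun)
    print(s.x.round(4),c.round(4),np.abs(s.fun).max())
r=L[0];print(fk(r[:6],s.x)[1].round(3));print(Ro.from_quat(np.r_[r[10:13],r[9]]).as_matrix().round(3), len(L))
E
```

```text
[ 0.0011 -0.2753  0.3349  0.0757  0.4971 -0.1885] [0.0367 0.432  0.1029 0.0705 0.0357 0.4167] 0.037048076332512586
[ 0.0011 -0.2753  0.3349  0.0757  0.4971 -0.1885] [0.0367 0.432  0.1029 0.0705 0.0357 0.4167] 0.037048076327547474
[[ 0.003  1.     0.021]
 [ 1.    -0.003  0.   ]
 [ 0.     0.021 -1.   ]]
[[ 0.003  1.     0.021]
 [ 1.    -0.003  0.   ]
 [ 0.     0.021 -1.   ]] 11
```

Run:
```python
from h import *
for n in ("scene","side"):
    I=cv2.imread(f'pics/{n}3.png'); c=I[245:345,265:365] if n=="scene" else I[110:210,210:310]
    cv2.imwrite(f'pics/{n}3c.png',cv2.resize(c,None,fx=6,fy=6,interpolation=2))
```

```text
(no output)
```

View pics/scene3c.png

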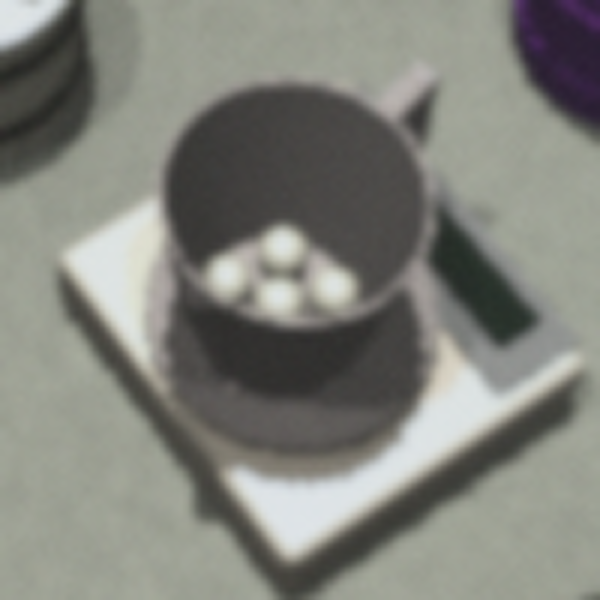

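View pics/side3c.png

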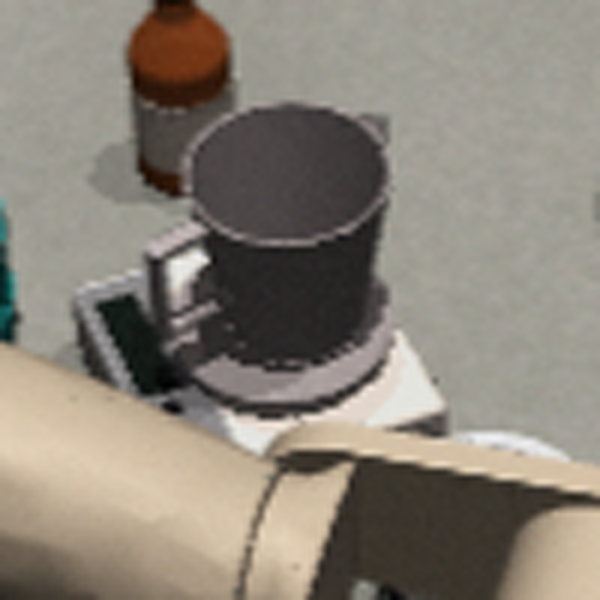

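Run:
```python
from kin import *
def fk2(q,p):
    a1,d1,b,a2x,a2,a3,d4,d6=p
    A=Rz(q[0]); P=A@np.array([a1,b,d1]); A=A@Ry(q[1]);P=P+A@np.array([a2x,0,a2])
    A=A@Ry(q[2]); P=P+A@np.array([a3,0,d4]); A=A@Rz(q[3])@Ry(q[4]); P=P+A@np.array([0,0,d6])
    return P
def res(p): return np.concatenate([np.concatenate([fk2(r[:6],p)-r[6:9] for r in L]), .003*(np.array(p)-[0,.3,0,0,.45,0,.45,.25])])
s=least_squares(res,[0,.33,0,0,.45,0,.45,.25]);print(s.x.round(4));print((s.fun[:-8]*1000).round(1).reshape(-1,3))
np.set_printoptions(suppress=True)
print(L[:,:9].round(3))
```

```text
[-0.      0.2071  0.0369  0.      0.3529  0.1065  0.4962  0.2807]
[[ 0.  0. -0.]
 [ 0.  0. -0.]
 [ 0.  0. -0.]
 [-0.  0. -0.]
 [-0.  0. -0.]
 [-0.  0.  0.]
 [ 0.  0.  0.]
 [-0.  0.  0.]
 [ 0. -0.  0.]
 [-0.  0. -0.]
 [ 0.  0.  0.]]
[[ 0.027  0.278  1.345 -0.     1.498  0.03   0.591  0.053  0.133]
 [ 0.027  0.291  1.336  0.     1.516  0.03   0.589  0.053  0.13 ]
 [ 0.027  0.29   1.335  0.     1.516  0.03   0.589  0.053  0.131]
 [ 0.027  0.245  1.204  0.     1.707  0.03   0.586  0.053  0.223]
 [-0.578  0.207  1.307 -0.013  1.655 -0.577  0.492 -0.282  0.194]
 [-0.592  0.318  1.433  0.001  1.395 -0.586  0.5   -0.292  0.068]
 [-0.589  0.348  1.45   0.     1.339 -0.585  0.504 -0.292  0.042]
 [-0.588  0.367  1.455 -0.001  1.315 -0.583  0.505 -0.293  0.029]
 [-0.588  0.369  1.455 -0.002  1.31  -0.583  0.505 -0.293  0.028]
 [-0.588  0.252  1.35  -0.002  1.544 -0.584  0.502 -0.291  0.146]
 [-0.07   0.053  1.401 -0.     1.689 -0.07   0.525  0.     0.231]]
```

```bash
python3 - <<'E'
from h import *
sc=env.snapshot("scene");sd=env.snapshot("side")
f=lambda a,b:(265+a/6,245+b/6); g=lambda a,b:(210+a/6,110+b/6)
c1=onz(sc,*f(298,203),.186);c2=onz(sd,*g(289,174),.186);print('rim',c1,c2)
for q in [(166,205),(432,200),(295,85),(300,322)]:print(onz(sc,*f(*q),.186)-c1)
for q in [(187,175),(389,175),(290,104),(290,244)]:print(onz(sd,*g(*q),.186)-c2)
for nm,p in (('h sc',onz(sc,*f(430,72),.179)),('h sd',onz(sd,*g(160,244),.179)),('lip sd',onz(sd,*g(388,120),.186))): print(nm,p,)
h=tri([(sc,*f(430,72)),(sd,*g(160,244))]);print('tri h',h)
print('jar: rim')
E
python3 - <<'E'
import cv2
for n,b in (("scene",(225,210,290,275)),("side",(265,160,345,240))):
    I=cv2.imread(f'pics/{n}3.png')[b[1]:b[3],b[0]:b[2]]
    cv2.imwrite(f'pics/{n}3j.png',cv2.resize(I,None,fx=7,fy=7,interpolation=2))
E
```

```text
rim [0.5453253  0.28940757 0.186     ] [0.54575311 0.27737234 0.186     ]
[ 0.05067706 -0.02829251  0.        ]
[-0.05177036  0.02830154  0.        ]
[-0.03190229 -0.05073741  0.        ]
[0.03080561 0.04813488 0.        ]
[-0.05660155  0.01965417  0.        ]
[ 0.05489099 -0.02087843  0.        ]
[0.01906072 0.05737814 0.        ]
[-0.01725926 -0.05562027  0.        ]
h sc [0.45365037 0.26061874 0.179     ]
h sd [0.45953251 0.254322   0.179     ]
lip sd [0.61538539 0.30138552 0.186     ]
tri h [0.45666325 0.25859643 0.17716412]
jar: rim
```

View pics/scene3j.png

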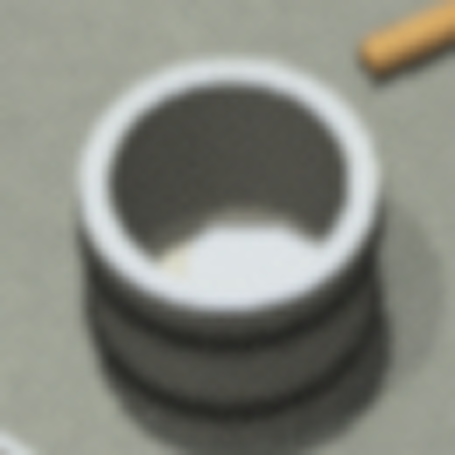

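View pics/side3j.png

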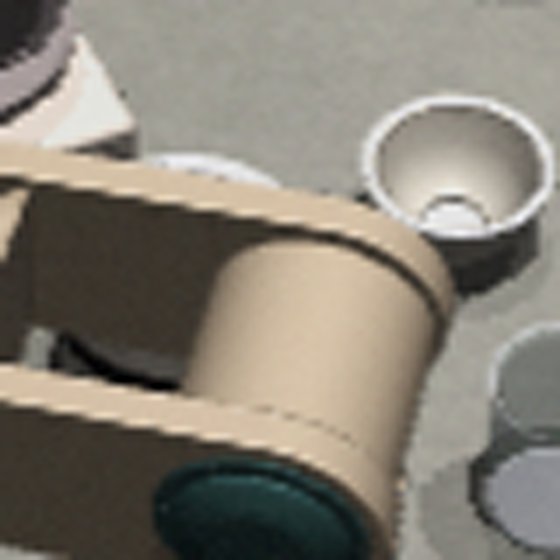

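```bash
cat > ik.py <<'E'
import numpy as np
from scipy.spatial.transform import Rotation as Ro
from kin import Rz,Ry
d1,b,a2,a3,d4,d6=0.2071,0.0369,0.3529,0.1065,0.4962,0.2807
LO=np.array([-2.9,-.91,.12,-1.06,.26,-2.93]);HI=np.array([2.9,2.17,2.37,4.2,2.73,2.93])
def ik(P,M):
    """list of in-range or all joint solutions for TCP position P and tool matrix M"""
    W=P-d6*M[:,2]; rho=np.hypot(W[0],W[1])
    if rho<abs(b): return None
    x=np.sqrt(rho**2-b**2); q1=np.arctan2(W[1],W[0])-np.arctan2(b,x); z=W[2]-d1
    l=np.hypot(a3,d4); g=np.arctan2(a3,d4); D=np.hypot(x,z)
    c=(D*D-a2*a2-l*l)/(2*a2*l)
    if abs(c)>1: return None
    e=np.arccos(c); q3=e-g; q2=np.arctan2(x,z)-np.arctan2(l*np.sin(e),a2+l*np.cos(e))
    A=Rz(q1)@Ry(q2+q3); R=A.T@M@Rz(-np.pi/2)
    q5=np.arccos(np.clip(R[2,2],-1,1)); q4=np.arctan2(R[1,2],R[0,2]); q6=np.arctan2(R[2,1],-R[2,0])
    best=None
    for k in(-2*np.pi,0,2*np.pi):
        for m in(-2*np.pi,0,2*np.pi):
            q=np.array([q1,q2,q3,q4+k,q5,q6+m]); v=np.minimum(q-LO,HI-q).min()
            if best is None or v>best[1]: best=(q,v)
    return best
PG=.0187
def jugR(yaw,tilt): return Rz(yaw)@Ry(tilt)
def tool(yaw,tilt,al,flip):
    T=np.zeros((3,3)); T[:,2]=[np.cos(al),0,-np.sin(al)]; T[:,1]=[0,flip,0]; T[:,0]=np.cross(T[:,1],T[:,2])
    return jugR(yaw,tilt)@T
G=np.array([-.090,0,.100]); LIP=np.array([.062,0,.120])
def tcp_for(org,yaw,tilt,al,flip,grip=G):
    M=tool(yaw,tilt,al,flip); return org+jugR(yaw,tilt)@grip+PG*M[:,2],M
def pour(lip,yaw,tilt,al,flip,grip=G):
    return tcp_for(lip-jugR(yaw,tilt)@LIP,yaw,tilt,al,flip,grip)
E
python3 - <<'E'
from ik import *
from kin import L
e=[]
for r in L:
    q=ik(r[6:9],Ro.from_quat(np.r_[r[10:13],r[9]]).as_matrix()); e.append(np.abs(q[0]-r[:6]).max())
print(max(e))
org=np.array([.5455,.283,.066]);y0=np.radians(15.5)
jar=np.array([.588,.052,.115])
d=np.radians
for flip in(1,-1):
  for al in range(0,125,10):
    r=ik(*tcp_for(org,y0,0,d(al),flip))
    if r is None or r[1]<0.03: continue
    print('flip',flip,'al',al,r[0].round(2),round(r[1],2))
    out=[]
    for yw in range(-180,180,10):
        v=[]
        for tl in(0,40,70,90,110):
            lip=jar+[0,0,.03 if tl>75 else .06]+jugR(d(yw),0)@[-.01,0,0]
            if tl<70: lip=lip+[0,0,.08]
            s=ik(*pour(lip,d(yw),d(tl),d(al),flip)); v.append(-9 if s is None else s[1])
        if min(v)>0.03: out.append((yw,round(min(v),2)))
    print('   ',out)
E
```

```text
0.00019846330948047886
flip 1 al 30 [ 0.57 -0.41  2.25 -0.77  0.38 -0.68] 0.12
    [(-100, np.float64(0.08)), (-90, np.float64(0.09)), (-80, np.float64(0.09)), (-70, np.float64(0.06)), (-60, np.float64(0.04))]
flip 1 al 40 [ 0.55 -0.39  2.15 -0.41  0.56 -1.04] 0.22
    [(-110, np.float64(0.16)), (-100, np.float64(0.26)), (-90, np.float64(0.25)), (-80, np.float64(0.24)), (-70, np.float64(0.22)), (-60, np.float64(0.2)), (-50, np.float64(0.18)), (-40, np.float64(0.15))]
flip 1 al 50 [ 0.52 -0.33  2.04 -0.24  0.76 -1.2 ] 0.33
    [(-110, np.float64(0.29)), (-100, np.float64(0.43)), (-90, np.float64(0.41)), (-80, np.float64(0.39)), (-70, np.float64(0.38)), (-60, np.float64(0.36)), (-50, np.float64(0.24)), (-40, np.float64(0.1))]
flip 1 al 60 [ 0.5  -0.24  1.91 -0.14  0.96 -1.29] 0.46
    [(-120, np.float64(0.17)), (-110, np.float64(0.42)), (-100, np.float64(0.59)), (-90, np.float64(0.57)), (-80, np.float64(0.55)), (-70, np.float64(0.49)), (-60, np.float64(0.35)), (-50, np.float64(0.21)), (-40, np.float64(0.08))]
flip 1 al 70 [ 0.48 -0.14  1.78 -0.08  1.15 -1.34] 0.59
    [(-130, np.float6
[... 3241 characters left out ...]
.1   1.52 -0.    1.52  1.74] 0.85
    [(-170, np.float64(0.06)), (-160, np.float64(0.16)), (-150, np.float64(0.05)), (170, np.float64(0.11))]
flip -1 al 100 [0.43 0.22 1.39 0.03 1.7  1.73] 0.98
    []
flip -1 al 110 [0.42 0.35 1.26 0.05 1.88 1.73] 0.85
    [(-180, np.float64(0.04)), (-170, np.float64(0.1)), (-160, np.float64(0.28)), (-150, np.float64(0.24)), (-140, np.float64(0.16)), (-130, np.float64(0.12)), (-120, np.float64(0.04)), (170, np.float64(0.15))]
flip -1 al 120 [0.41 0.48 1.13 0.08 2.05 1.73] 0.68
    [(-180, np.float64(0.04)), (-170, np.float64(0.08)), (-160, np.float64(0.22)), (-150, np.float64(0.18)), (-140, np.float64(0.04)), (160, np.float64(0.11)), (170, np.float64(0.12))]
```

```bash
cat > go.py <<'E'
# usage helper: plan(target P, M, n): prints remaining shift (mm) and rotvec, per row for n rows; checks IK along straight path
from h import *; from ik import *
def cur():
    o=env.observe();q=o['tcp_rot'];return o['position'],Ro.from_quat(np.r_[q[1:],q[0]]).as_matrix(),o
def plan(P,M,n):
    p,m,o=cur(); s=(P-p)*1000; r=Ro.from_matrix(M@m.T).as_rotvec()
    print('now',p.round(4),'F',np.round(o['wrist_force'],1),'g',round(o['grip_width'],3),'t',round(o['time_s'],2))
    print('total mm',s.round(1),'rot',r.round(3),'| per row of',n,(s/n).round(1),(r/n).round(4))
    for f in np.linspace(0,1,6):
        k=ik(p+f*(P-p),Ro.from_rotvec(f*r).as_matrix()@m)
        print('  ',None if k is None else (k[0].round(2).tolist(),round(k[1],2)))
E
cat > jp.py <<'E'
import numpy as np
org=np.array([.5455,.283,.066]);y0=np.radians(15.5);al=np.radians(60)
E
python3 - <<'E'
from go import *; from jp import *
P,M=tcp_for(org,y0,0,al,1); print(P,M[:,2])
plan(P-.12*M[:,2]+[0,0,.03],M,15)
sc=env.snapshot("scene")
print('purple',onz(sc,376,233,.1),'teal',onz(sc,402,292,.1))
E
```

```text
[0.4677832  0.26144722 0.14980532] [ 0.48181523  0.13361919 -0.8660254 ]
now [ 0.5032 -0.2919  0.1464] F [-0.1  0.  -1.1] g 0.996 t 8.0
total mm [-93.2 537.4 137.4] rot [-0.365 -0.479  1.799] | per row of 15 [-6.2 35.8  9.2] [-0.0244 -0.032   0.1199]
   ([-0.59, 0.25, 1.35, -0.0, 1.54, -0.58], np.float64(1.02))
   ([-0.43, -0.04, 1.61, -0.01, 1.45, -0.79], np.float64(0.76))
   ([-0.23, -0.28, 1.78, -0.01, 1.4, -0.95], np.float64(0.59))
   ([0.01, -0.45, 1.87, -0.04, 1.38, -1.07], np.float64(0.46))
   ([0.28, -0.52, 1.89, -0.09, 1.34, -1.17], np.float64(0.39))
   ([0.54, -0.49, 1.83, -0.14, 1.29, -1.3], np.float64(0.42))
purple [0.26717692 0.21655039 0.1       ] teal [0.32662706 0.40973344 0.1       ]
```

Call:
step_arm(commands=[[1, -6, 30, 25, -0.024, -0.032, 0.12], [1, -6, 36, 25, -0.024, -0.032, 0.12], [1, -6, 36, 25, -0.024, -0.032, 0.12], [1, -6, 36, 20, -0.024, -0.032, 0.12], [1, -6, 36, 20, -0.024, -0.032, 0.12]])

```text
time_s: 8.55
position: [0.4663, -0.1134, 0.2459]
tcp_rot: [0.086, 0.46, 0.884, 0.008]
wrist_force: [1.3, 1.4, 0.6]
grip_width: 0.998
```

Call:
step_arm(commands=[[1, -6, 36, 15, -0.024, -0.032, 0.12], [1, -6, 36, 0, -0.024, -0.032, 0.12], [1, -6, 36, 0, -0.024, -0.032, 0.12], [1, -6, 36, 0, -0.024, -0.032, 0.12], [1, -6, 36, 0, -0.024, -0.032, 0.12]])

```text
time_s: 9.05
position: [0.4328, 0.0736, 0.2573]
tcp_rot: [0.176, 0.158, 0.971, 0.017]
wrist_force: [0.6, 0.3, -1.2]
grip_width: 1.001
```

```bash
cat > pre.py <<'E'
from go import *; from jp import *
P,M=tcp_for(org,y0,0,al,1); plan(P-.12*M[:,2]+[0,0,.03],M,5)
E
python3 pre.py
```

```text
now [0.4328 0.0736 0.2573] F [ 0.6  0.3 -1.2] g 1.001 t 9.05
total mm [-22.8 171.8  26.5] rot [-0.093 -0.179  0.568] | per row of 5 [-4.6 34.4  5.3] [-0.0186 -0.0358  0.1136]
   ([0.13, -0.49, 1.84, -0.07, 1.44, -1.12], np.float64(0.42))
   ([0.21, -0.51, 1.85, -0.08, 1.41, -1.15], np.float64(0.4))
   ([0.3, -0.52, 1.86, -0.1, 1.38, -1.18], np.float64(0.39))
   ([0.38, -0.51, 1.85, -0.11, 1.35, -1.22], np.float64(0.4))
   ([0.47, -0.5, 1.84, -0.13, 1.32, -1.25], np.float64(0.41))
   ([0.54, -0.49, 1.83, -0.14, 1.29, -1.3], np.float64(0.42))
```

Call:
step_arm(commands=[[1, -5, 35, 6, -0.019, -0.036, 0.115], [1, -5, 35, 6, -0.019, -0.036, 0.115], [1, -5, 35, 6, -0.019, -0.036, 0.115], [1, -5, 34, 6, -0.019, -0.036, 0.115], [1, -4, 30, 5, -0.015, -0.03, 0.1]])

```text
time_s: 9.55
position: [0.4036, 0.2496, 0.2774]
tcp_rot: [0.251, -0.14, 0.957, 0.032]
wrist_force: [-0.5, 0.3, -0.7]
grip_width: 0.999
```

```bash
python3 pre.py | head -2
python3 - <<'E'
from h import *
for n in ("scene","side","wrist"): snap(n,n+"4.png")
E
```

```text
now [0.4036 0.2496 0.2774] F [-0.5  0.3 -0.7] g 0.999 t 9.55
total mm [ 6.4 -4.2  6.3] rot [ 0.011 -0.01  -0.017] | per row of 5 [ 1.3 -0.8  1.3] [ 0.0022 -0.002  -0.0035]
```

View pics/wrist4.png

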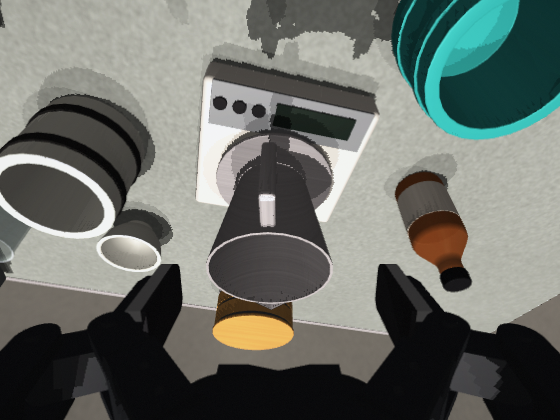

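View pics/side4.png

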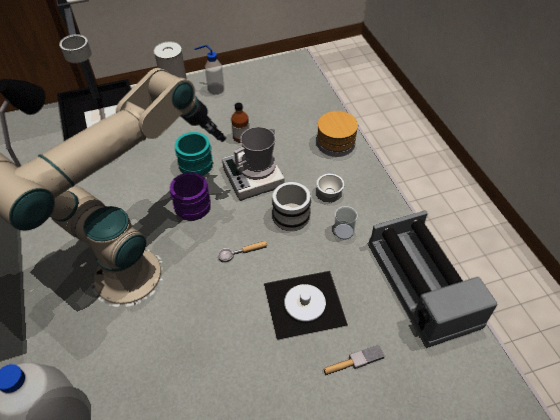

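Run:
```python
from h import *
I=cv2.imread('pics/wrist4.png'); 
cv2.imwrite('pics/w4c.png',cv2.resize(I[170:320,195:345],None,fx=5,fy=5,interpolation=2)[:590])
I=cv2.imread('pics/scene4.png')
cv2.imwrite('pics/s4c.png',cv2.resize(I[245:345,265:365],None,fx=6,fy=6,interpolation=2))
I=cv2.imread('pics/side4.png')
cv2.imwrite('pics/d4c.png',cv2.resize(I[120:240,210:330],None,fx=5,fy=5,interpolation=2)[:590])
```

```text
(no output)
```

View pics/w4c.png

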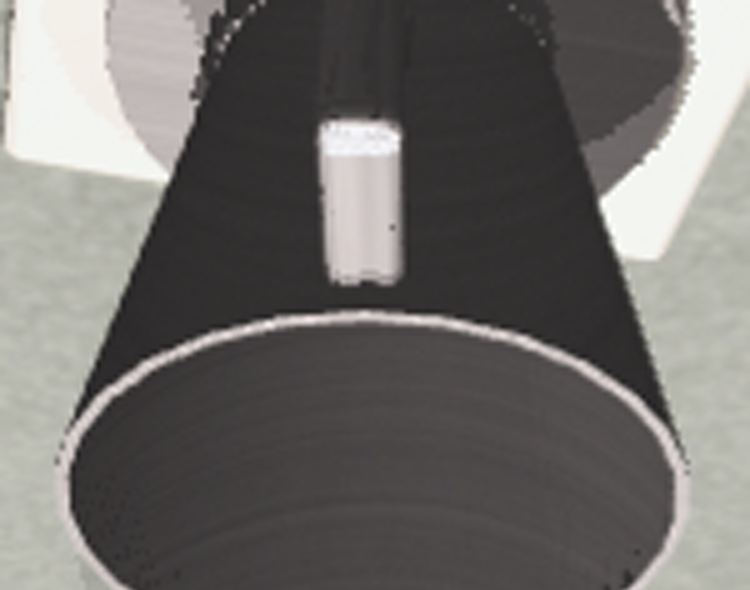

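View pics/d4c.png

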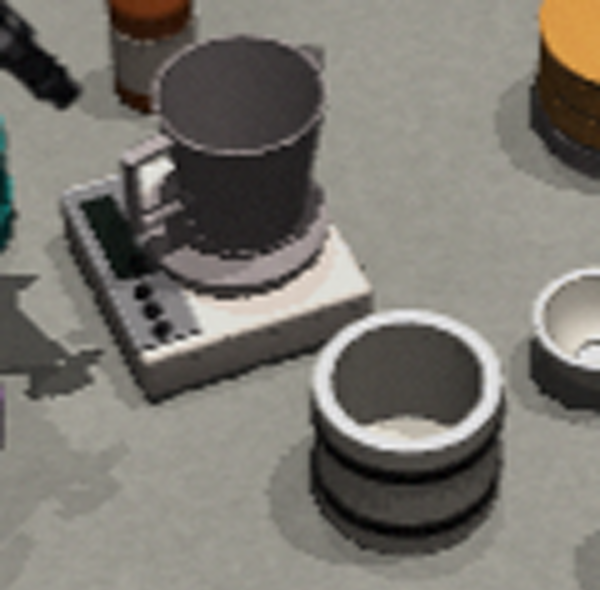

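Run:
```python
from h import *
from scipy.optimize import least_squares
w=env.snapshot("wrist")
def f(a,b): return (195+(a+.5)/5-.5,170+(b+.5)/5-.5)
print(env.observe()['position'])
# outer rim points (crop px)
q=[(58,480),(72,410),(120,368),(180,338),(270,316),(365,309),(460,318),(560,350),(630,392),(675,440),(690,480)]
P=np.array([onz(w,*f(*a),.186)[:2] for a in q])
r=least_squares(lambda x:np.hypot(*(P-x[:2]).T)-x[2],[.545,.283,.06]);print('rim',r.x,np.abs(r.fun).max())
c=r.x[:2]
for nm,a,z in (('top/corner',(361,118),.175),('chamf',(361,155),.179),('inner top',(365,283),.179)):
    p=onz(w,*f(*a),z);v=c-p[:2];print(nm,p,np.hypot(*v),np.degrees(np.arctan2(v[1],v[0])))
sd=env.snapshot("side");g=lambda a,b:(210+(a+.5)/5-.5,120+(b+.5)/5-.5)
q=[(311,390),(345,327),(408,311),(470,330),(502,380),(480,430),(410,466),(340,440)]
P=np.array([onz(sd,*g(*a),.115)[:2] for a in q])
r=least_squares(lambda x:np.hypot(*(P-x[:2]).T)-x[2],[.59,.05,.06]);print('jar side',r.x,np.abs(r.fun).max())
q=[(155,105),(180,60),(245,37),(305,60),(323,105),(300,137),(240,153),(175,133)]
P=np.array([onz(sd,*g(*a),.186)[:2] for a in q])
r=least_squares(lambda x:np.hypot(*(P-x[:2]).T)-x[2],[.59,.05,.06]);print('jugrim side',r.x,np.abs(r.fun).max())
# jar in wrist
q=[(0,182),(10,163),(40,155),(80,165),(108,190),(118,215),(108,234),(80,237),(40,225),(10,203)]
P=np.array([onz(w,*a,.115)[:2] for a in q])
r=least_squares(lambda x:np.hypot(*(P-x[:2]).T)-x[2],[.59,.05,.06]);print('jar wrist',r.x,np.abs(r.fun).max())
```

```text
[0.40415266 0.24804397 0.27743413]
rim [0.54359087 0.27730787 0.06097985] 0.0012562041355664785
top/corner [0.45304767 0.25125996 0.175     ] 0.09421552879435731 16.049726695014304
chamf [0.45709596 0.25246012 0.179     ] 0.08999321831430375 16.027985194491773
inner top [0.48656933 0.26094548 0.179     ] 0.0593227134892571 16.01088535406496
jar side [0.58348904 0.04477419 0.0662046 ] 0.004494947697683702
jugrim side [0.54474554 0.27970333 0.05890022] 0.0016723669204627076
jar wrist [0.5822215  0.0567891  0.06000241] 0.00355583815458603
```

```bash
cat > jp.py <<'E'
import numpy as np
org=np.array([.544,.279,.066]);y0=np.radians(16);al=np.radians(60)
E
python3 - <<'E'
from go import *; from jp import *
P,M=tcp_for(org,y0,0,al,1)
plan(P-.05*M[:,2],M,3); print(M[:,2].round(3))
sc=env.snapshot("scene");from scipy.optimize import least_squares
g=lambda a,b:(225+(a+.5)/7-.5,210+(b+.5)/7-.5)
q=[(78,185),(105,110),(160,70),(230,57),(310,75),(365,125),(380,190),(355,255),(300,295),(228,312),(150,285),(100,240)]
P=np.array([onz(sc,*g(*a),.115)[:2] for a in q])
r=least_squares(lambda x:np.hypot(*(P-x[:2]).T)-x[2],[.59,.05,.06]);print('jar scene',r.x,np.abs(r.fun).max())
E
```

```text
now [0.4045 0.2475 0.2777] F [ 0.4 -0.5  0.1] g 1.001 t 9.8
total mm [ 38.    2.4 -84.6] rot [ 0.01  -0.011 -0.002] | per row of 3 [ 12.7   0.8 -28.2] [ 0.0034 -0.0037 -0.0006]
   ([0.55, -0.49, 1.84, -0.14, 1.3, -1.3], np.float64(0.42))
   ([0.54, -0.47, 1.86, -0.14, 1.25, -1.3], np.float64(0.44))
   ([0.53, -0.45, 1.88, -0.13, 1.21, -1.31], np.float64(0.46))
   ([0.52, -0.42, 1.9, -0.13, 1.17, -1.31], np.float64(0.47))
   ([0.51, -0.4, 1.91, -0.13, 1.12, -1.31], np.float64(0.46))
   ([0.5, -0.37, 1.92, -0.13, 1.07, -1.32], np.float64(0.45))
[ 0.481  0.138 -0.866]
jar scene [0.58587435 0.05199536 0.06430991] 0.001966463560746423
```

Call:
step_arm(commands=[[1, 13, 1, -28, 0.003, -0.004, 0], [1, 13, 1, -28, 0.003, -0.004, 0], [1, 12, 1, -25, 0.003, -0.003, 0], [1, 0, 0, 0, 0, 0, 0], [1, 0, 0, 0, 0, 0, 0]])

```text
time_s: 10.35
position: [0.4454, 0.2451, 0.1951]
tcp_rot: [0.257, -0.129, 0.957, 0.035]
wrist_force: [1.1, 0.3, 1.6]
grip_width: 1.003
```

Run:
```python
from go import *; from jp import *
P,M=tcp_for(org,y0,0,al,1)
plan(P,M,3)
snap("wrist","wrist5.png");snap("side","side5.png")
```

```text
now [0.4454 0.2451 0.1951] F [1.1 0.3 1.6] g 1.003 t 10.35
total mm [ 21.   11.6 -45.3] rot [-0.     0.001  0.011] | per row of 3 [  7.    3.9 -15.1] [-0.0001  0.0002  0.0037]
   ([0.49, -0.37, 1.92, -0.13, 1.08, -1.32], np.float64(0.45))
   ([0.49, -0.34, 1.92, -0.13, 1.05, -1.32], np.float64(0.45))
   ([0.49, -0.32, 1.92, -0.13, 1.03, -1.32], np.float64(0.45))
   ([0.49, -0.3, 1.92, -0.13, 1.01, -1.32], np.float64(0.45))
   ([0.49, -0.28, 1.92, -0.13, 0.98, -1.32], np.float64(0.45))
   ([0.49, -0.25, 1.92, -0.13, 0.96, -1.32], np.float64(0.45))
```

View pics/wrist5.png

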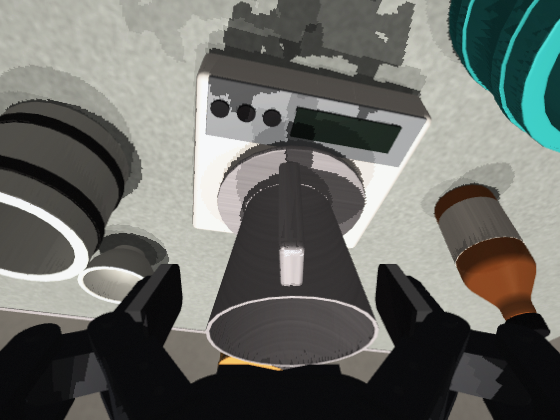

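Run:
```python
from go import *; from jp import *
w=env.snapshot("wrist")
ny=np.array([-np.sin(y0),np.cos(y0)])
for u,v,z in ((291,250,.178),(291,285,.179),(292.5,298,.186)):
    p=onz(w,u,v,z);print(p.round(4),'lateral vs model mm',((p[:2]-org[:2])@ny*1000).round(1))
P,M=tcp_for(org,y0,0,al,1);plan(P,M,3)
```

```text
[0.4533 0.253  0.178 ] lateral vs model mm -0.0
[0.4858 0.2628 0.179 ] lateral vs model mm 0.5
[0.4884 0.2644 0.186 ] lateral vs model mm 1.3
now [0.4454 0.2459 0.1962] F [-0.8  0.1  1.1] g 0.999 t 10.5
total mm [ 21.   10.8 -46.4] rot [-0.001  0.003  0.01 ] | per row of 3 [  7.    3.6 -15.5] [-0.0005  0.0009  0.0032]
   ([0.49, -0.37, 1.92, -0.13, 1.08, -1.32], np.float64(0.45))
   ([0.49, -0.35, 1.92, -0.13, 1.05, -1.32], np.float64(0.45))
   ([0.49, -0.32, 1.92, -0.13, 1.03, -1.32], np.float64(0.45))
   ([0.49, -0.3, 1.92, -0.13, 1.01, -1.32], np.float64(0.45))
   ([0.49, -0.28, 1.92, -0.13, 0.98, -1.32], np.float64(0.45))
   ([0.49, -0.25, 1.92, -0.13, 0.96, -1.32], np.float64(0.45))
```

Handle agrees with the model. I'll do the lateral correction first, then advance.

Call:
step_arm(commands=[[1, -1, 6, 0, 0, 0, 0.01], [1, 7, 2, -16, 0, 0, 0], [1, 7, 2, -15, 0, 0, 0], [1, 6, 1, -12, 0, 0, 0], [1, 0, 0, 0, 0, 0, 0]])

```text
time_s: 11.0
position: [0.4659, 0.2605, 0.1598]
tcp_rot: [0.263, -0.136, 0.954, 0.039]
wrist_force: [0.0, 0.3, 0.3]
grip_width: 1.004
```

Run:
```python
from go import *; from jp import *
P,M=tcp_for(org,y0,0,al,1);plan(P,M,1)
p,m,o=cur();print(m[:,2],m[:,1])
snap("side","side6.png")
```

```text
now [0.4659 0.2605 0.1598] F [0.  0.3 0.3] g 1.004 t 11.0
total mm [  0.6  -3.8 -10. ] rot [-0.008  0.013 -0.004] | per row of 1 [  0.6  -3.8 -10. ] [-0.0077  0.0134 -0.0044]
   ([0.5, -0.27, 1.92, -0.13, 0.96, -1.31], np.float64(0.45))
   ([0.49, -0.26, 1.92, -0.13, 0.96, -1.31], np.float64(0.45))
   ([0.49, -0.26, 1.92, -0.13, 0.96, -1.31], np.float64(0.45))
   ([0.49, -0.26, 1.92, -0.13, 0.96, -1.31], np.float64(0.45))
   ([0.49, -0.25, 1.92, -0.13, 0.96, -1.31], np.float64(0.45))
   ([0.49, -0.25, 1.92, -0.13, 0.96, -1.32], np.float64(0.45))
[ 0.49151911  0.14663979 -0.85843214] [-0.27991237  0.96001834  0.00372144]
```

Call:
step_arm(commands=[[1, 0, -4, -6, -0.008, 0.013, -0.004], [1, 0, 0, -3, 0, 0, 0], [1, 0, 0, 0, 0, 0, 0], [1, 0, 0, 0, 0, 0, 0], [1, 0, 0, 0, 0, 0, 0]])

```text
time_s: 11.55
position: [0.4665, 0.2575, 0.1554]
tcp_rot: [0.259, -0.135, 0.956, 0.037]
wrist_force: [1.0, 0.4, -0.5]
grip_width: 1.002
```

Run:
```python
from go import *; from jp import *
P,M=tcp_for(org,y0,0,al,1);plan(P,M,1)
I=snap("side","side6.png")['img'];w=snap("wrist","wrist6.png")
cv2.imwrite('pics/d6c.png',cv2.resize(I[100:200,190:290],None,fx=6,fy=6,interpolation=2)[:590])
```

```text
now [0.4665 0.2575 0.1554] F [ 1.   0.4 -0.5] g 1.002 t 11.55
total mm [-0.  -0.7 -5.6] rot [-0.003  0.006 -0.001] | per row of 1 [-0.  -0.7 -5.6] [-0.0026  0.0056 -0.0012]
   ([0.49, -0.26, 1.92, -0.13, 0.96, -1.32], np.float64(0.45))
   ([0.49, -0.26, 1.92, -0.13, 0.96, -1.32], np.float64(0.45))
   ([0.49, -0.26, 1.92, -0.13, 0.96, -1.32], np.float64(0.45))
   ([0.49, -0.25, 1.92, -0.13, 0.96, -1.32], np.float64(0.45))
   ([0.49, -0.25, 1.92, -0.13, 0.96, -1.32], np.float64(0.45))
   ([0.49, -0.25, 1.92, -0.13, 0.96, -1.32], np.float64(0.45))
```

View pics/d6c.png

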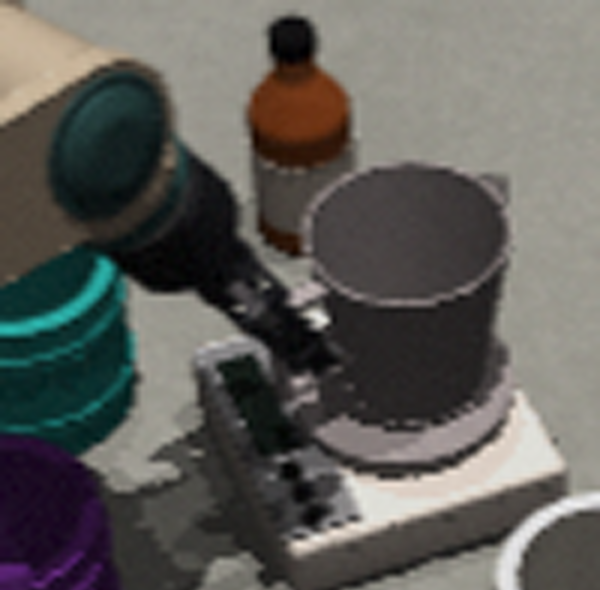

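View pics/wrist6.png

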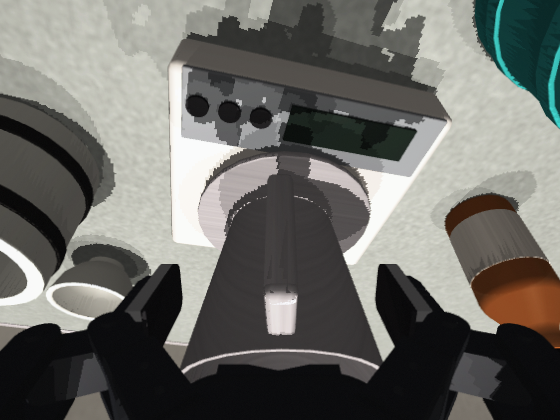

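Call:
step_arm(commands=[[1, 0, -1, -5, -0.003, 0.006, -0.001], [1, 0, 0, 0, 0, 0, 0], [0, 0, 0, 0, 0, 0, 0], [-0.4, 0, 0, 0, 0, 0, 0], [-0.4, 0, 0, 0, 0, 0, 0]], force=40)

```text
time_s: 12.15
position: [0.4664, 0.2563, 0.1498]
tcp_rot: [0.256, -0.135, 0.957, 0.036]
wrist_force: [-0.0, 0.1, -0.1]
grip_width: 0.515
```

Call:
step_arm(commands=[[-1, 0, 0, 0, 0, 0, 0], [-1, 0, 0, 0, 0, 0, 0], [-1, 0, 0, 0, 0, 0, 0], [-1, 0, 0, 0, 0, 0, 0], [-1, 0, 0, 0, 0, 0, 0]], force=40)

```text
time_s: 12.65
position: [0.4665, 0.2564, 0.1499]
tcp_rot: [0.256, -0.135, 0.957, 0.036]
wrist_force: [-0.4, 0.5, -0.7]
grip_width: 0.154
```

Call:
step_arm(commands=[[-1, 0, 0, 0, 0, 0, 0], [-1, 0, 0, 0, 0, 0, 0], [-1, 0, 0, 0, 0, 0, 0], [-1, 0, 0, 0, 0, 0, 0], [-1, 0, 0, 0, 0, 0, 0]], force=110)

```text
time_s: 13.15
position: [0.4665, 0.2564, 0.1501]
tcp_rot: [0.256, -0.135, 0.957, 0.036]
wrist_force: [-0.4, 0.3, 0.7]
grip_width: 0.138
```

Run:
```python
from go import *; from jp import *
P,M=tcp_for(org,y0,0,al,1);plan(P,M,1)
I=snap("side","side7.png")['img'];w=snap("wrist","wrist7.png")
```

```text
now [0.4665 0.2564 0.1501] F [-0.4  0.3  0.7] g 0.138 t 13.15
total mm [-0.   0.3 -0.3] rot [ 0.001 -0.001 -0.   ] | per row of 1 [-0.   0.3 -0.3] [ 0.0008 -0.0007 -0.0004]
   ([0.49, -0.25, 1.92, -0.13, 0.96, -1.32], np.float64(0.45))
   ([0.49, -0.25, 1.92, -0.13, 0.96, -1.32], np.float64(0.45))
   ([0.49, -0.25, 1.92, -0.13, 0.96, -1.32], np.float64(0.45))
   ([0.49, -0.25, 1.92, -0.13, 0.96, -1.32], np.float64(0.45))
   ([0.49, -0.25, 1.92, -0.13, 0.96, -1.32], np.float64(0.45))
   ([0.49, -0.25, 1.92, -0.13, 0.96, -1.32], np.float64(0.45))
```

View pics/wrist7.png

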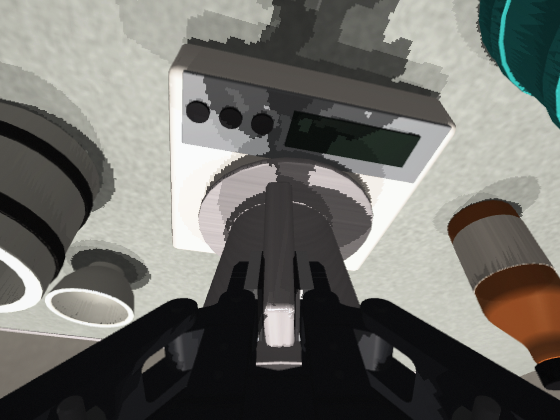

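```bash
cat > jug.py <<'E'
from go import *; from jp import *
import os
if not os.path.exists('grasp.npz'):
    p,m,o=cur(); J=jugR(y0,0); np.savez('grasp.npz',T=J.T@m,t=J.T@(p-org),p=p,m=m)
g=np.load('grasp.npz');T,t=g['T'],g['t']
jar=np.array([.587,.052,.115])
def fromlip(lip,yaw,tilt):
    J=jugR(np.radians(yaw),np.radians(tilt)); o=np.asarray(lip)-J@LIP
    return o+J@t,J@T
def now():
    p,m,o=cur(); J=m@T.T; og=p-J@t
    print('jug origin',og.round(4),'lip',(og+J@LIP).round(4),'tilt',np.degrees(np.arccos(J[2,2])).round(1),'yaw',np.degrees(np.arctan2(J[1,0],J[0,0])).round(1),'roll(y.z)',J[2,1].round(3))
E
python3 - <<'E'
from jug import *
now()
u=jugR(np.radians(-95),0)[:,0]
print('staging'); plan(*fromlip(jar-.02*u+[0,0,.17],-95,0),14)
for tl in (20,40,60,70,80,90,100,110):
    z=.17 if tl<30 else .10 if tl<55 else .06 if tl<75 else .03
    k=ik(*fromlip(jar-.01*u+[0,0,z],-95,tl));print(tl,k)
E
```

```text
jug origin [0.544 0.279 0.066] lip [0.6036 0.2961 0.186 ] tilt nan yaw 16.0 roll(y.z) -0.0
staging
now [0.4665 0.2564 0.1501] F [-0.2  0.3  0.8] g 0.141 t 13.25
total mm [134.3 -42.3  99. ] rot [ 0.     0.    -1.937] | per row of 14 [ 9.6 -3.   7.1] [ 0.      0.     -0.1384]
   ([0.49, -0.25, 1.92, -0.13, 0.96, -1.32], np.float64(0.45))
   ([0.56, -0.13, 1.78, -0.35, 1.1, -0.81], np.float64(0.59))
   ([0.58, 0.02, 1.59, -0.47, 1.3, -0.42], np.float64(0.59))
   ([0.57, 0.2, 1.35, -0.52, 1.53, -0.11], np.float64(0.54))
   ([0.53, 0.4, 1.08, -0.52, 1.77, 0.16], np.float64(0.54))
   ([0.47, 0.6, 0.77, -0.49, 2.02, 0.4], np.float64(0.57))
20 (array([ 0.34446359,  0.44079862,  0.81934935, -0.16952086,  1.95001537,
        0.37361873]), np.float64(0.6993493451512118))
40 (array([0.17889898, 0.29864386, 1.03860044, 0.17228595, 1.7553752 ,
       0.3013227 ]), np.float64(0.918600435678207))
60 (array([-0.02207146,  0.2196472 ,  1.19478234,  0.52642375,  1.67388389,
        0.13415088]), np.float64(1.0561161079624517))
70 (array([-0.12524313,  0.20872934,  1.23085015,  0.70507949,  1.6958383 ,
        0.05518533]), np.float64(1.0341616961188815))
80 (array([-0.22319849,  0.23177311,  1.30794429,  0.87174563,  1.69525409,
       -0.06434383]), np.float64(1.0347459094321079))
90 (array([-0.3113644 ,  0.26739518,  1.3299343 ,  1.03275592,  1.75136212,
       -0.13718194]), np.float64(0.9786378783658893))
100 (array([-0.38650684,  0.32313642,  1.3449569 ,  1.18338479,  1.81624535,
       -0.19928694]), np.float64(0.9137546485033965))
110 (array([-0.44680252,  0.39641357,  1.35256709,  1.32480069,  1.88680163,
       -0.24983151]), np.float64(0.8431983723510919))jug.py:12: RuntimeWarning: invalid value encountered in arccos
  print('jug origin',og.round(4),'lip',(og+J@LIP).round(4),'tilt',np.degrees(np.arccos(J[2,2])).round(1),'yaw',np.degrees(np.arctan2(J[1,0],J[0,0])).round(1),'roll(y.z)',J[2,1].round(3))
```

Call:
step_arm(commands=[[-1, 0, 0, 3, 0, 0, 0], [-1, 0, 0, 8, 0, 0, 0], [-1, 0, 0, 12, 0, 0, 0], [-1, 0, 0, 15, 0, 0, 0], [-1, 0, 0, 15, 0, 0, 0]])

```text
time_s: 13.75
position: [0.4636, 0.255, 0.2011]
tcp_rot: [0.25, -0.135, 0.958, 0.034]
wrist_force: [0.1, -0.2, -2.8]
grip_width: 0.142
```

Run:
```python
from jug import *
now();print(cur()[2]['wrist_force'],cur()[2]['moment'],cur()[2]['grip_width'])
for n in("scene","side"):
    I=snap(n,n+"8.png")['img'];cv2.imwrite(f'pics/{n}8c.png',cv2.resize(I[190:340,230:380] if n=="scene" else I[80:230,180:330],None,fx=3.9,fy=3.9,interpolation=2)[:590])
```

```text
jug origin [0.5402 0.2771 0.116 ] lip [0.6011 0.2947 0.2352] tilt 0.7 yaw 16.0 roll(y.z) -0.002
[ 0.12712046 -0.18313689 -2.8101913 ] [-0.20016121  0.70012259  0.0108834 ] 0.14167599216711108
```

View pics/side8c.png

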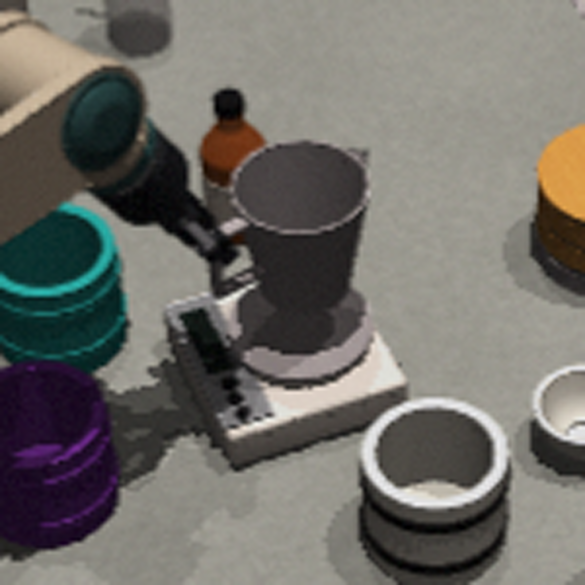

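View pics/scene8c.png

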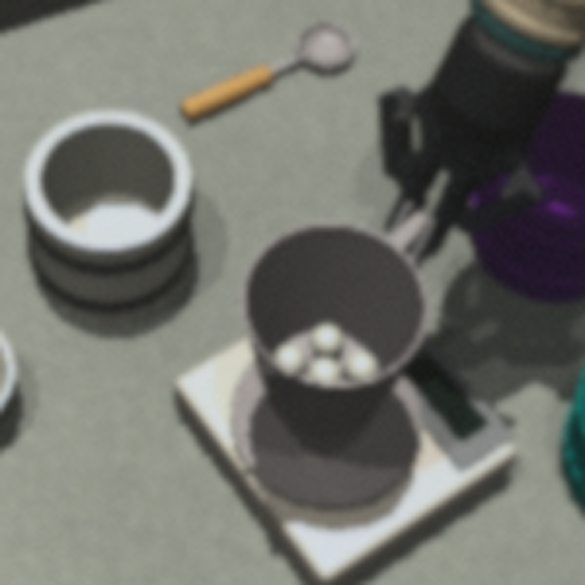

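Call:
step_arm(commands=[[-1, 4, 0, 20, 0, 0, -0.06], [-1, 8, -2, 20, 0, 0, -0.1], [-1, 9, -2, 12, 0, 0, -0.12], [-1, 9, -3, 0, 0, 0, -0.12], [-1, 9, -3, 0, 0, 0, -0.12]])

```text
time_s: 14.35
position: [0.5032, 0.2442, 0.256]
tcp_rot: [0.252, 0.126, 0.959, -0.032]
wrist_force: [-1.0, -0.3, -3.5]
grip_width: 0.143
```

```bash
cat > stg.py <<'E'
from jug import *
now()
u=jugR(np.radians(-95),0)[:,0]
plan(*fromlip(jar-.02*u+[0,0,.17],-95,0),10)
E
python3 stg.py
```

```text
jug origin [0.5806 0.224  0.1712] lip [0.6415 0.2075 0.2906] tilt 0.5 yaw -15.0 roll(y.z) 0.002
now [0.5032 0.2442 0.256 ] F [-1.  -0.3 -3.5] g 0.143 t 14.35
total mm [ 97.6 -30.   -7. ] rot [-0.01  -0.004 -1.397] | per row of 10 [ 9.8 -3.  -0.7] [-0.001  -0.0004 -0.1397]
   ([0.57, -0.12, 1.59, -0.38, 1.32, -0.71], np.float64(0.68))
   ([0.58, 0.01, 1.47, -0.46, 1.44, -0.44], np.float64(0.6))
   ([0.57, 0.15, 1.32, -0.51, 1.57, -0.2], np.float64(0.55))
   ([0.55, 0.3, 1.16, -0.52, 1.71, 0.01], np.float64(0.54))
   ([0.52, 0.45, 0.97, -0.51, 1.86, 0.21], np.float64(0.55))
   ([0.47, 0.6, 0.77, -0.49, 2.02, 0.4], np.float64(0.57))
```

Call:
step_arm(commands=[[-1, 10, -3, 0, 0, 0, -0.14], [-1, 10, -3, 0, 0, 0, -0.14], [-1, 10, -3, 0, 0, 0, -0.14], [-1, 10, -3, 0, 0, 0, -0.14], [-1, 10, -3, 0, 0, 0, -0.14]])

```text
time_s: 14.85
position: [0.5538, 0.2305, 0.2535]
tcp_rot: [0.223, 0.458, 0.852, -0.119]
wrist_force: [0.4, -0.7, -3.9]
grip_width: 0.141
```

```bash
python3 stg.py|head -3
```

```text
jug origin [0.5983 0.1643 0.1685] lip [0.6329 0.1113 0.2878] tilt 0.7 yaw -56.6 roll(y.z) 0.003
now [0.5538 0.2305 0.2535] F [ 0.4 -0.7 -3.9] g 0.141 t 14.85
total mm [ 47.  -16.4  -4.4] rot [-0.012  0.    -0.671] | per row of 10 [ 4.7 -1.6 -0.4] [-0.0012  0.     -0.0671]
```

Call:
step_arm(commands=[[-1, 10, -4, 0, 0, 0, -0.14], [-1, 10, -4, 0, 0, 0, -0.14], [-1, 10, -3, 0, 0, 0, -0.14], [-1, 9, -2, 0, 0, 0, -0.12], [-1, 4, -2, 0, 0, 0, -0.06]])

```text
time_s: 15.35
position: [0.5995, 0.2172, 0.2483]
tcp_rot: [0.175, 0.698, 0.671, -0.181]
wrist_force: [0.0, -0.2, -3.1]
grip_width: 0.141
```

```bash
python3 stg.py|head -3
python3 - <<'E'
from jug import *
for n in("scene","side"): snap(n,n+"9.png")
u=jugR(np.radians(-95),0)[:,0]
print('tilt60');plan(*fromlip(jar-.015*u+[0,0,.10],-95,60),9)
E
```

```text
jug origin [0.5968 0.1376 0.1632] lip [0.5942 0.0741 0.2823] tilt 0.8 yaw -92.3 roll(y.z) 0.001
now [0.5995 0.2172 0.2483] F [ 0.  -0.2 -3.1] g 0.141 t 15.35
total mm [ 1.3 -3.   0.8] rot [-0.013  0.002 -0.048] | per row of 10 [ 0.1 -0.3  0.1] [-0.0013  0.0002 -0.0048]
tilt60
now [0.5995 0.2168 0.248 ] F [-0.5  0.6 -3.1] g 0.142 t 15.45
total mm [ -2.6 -47.7  72.6] rot [ 1.032 -0.064 -0.046] | per row of 9 [-0.3 -5.3  8.1] [ 0.1147 -0.0071 -0.0051]
   ([0.48, 0.58, 0.8, -0.48, 1.98, 0.37], np.float64(0.58))
   ([0.4, 0.47, 0.87, -0.29, 1.91, 0.36], np.float64(0.75))
   ([0.3, 0.38, 0.94, -0.1, 1.85, 0.33], np.float64(0.82))
   ([0.2, 0.31, 1.0, 0.11, 1.8, 0.29], np.float64(0.88))
   ([0.09, 0.25, 1.06, 0.32, 1.76, 0.24], np.float64(0.94))
   ([-0.01, 0.22, 1.12, 0.53, 1.74, 0.18], np.float64(0.99))
```

View pics/scene9.png

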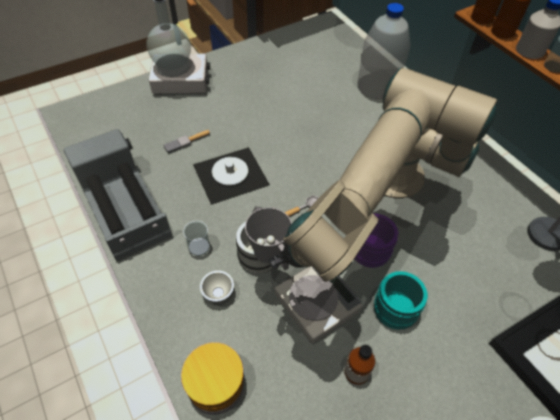

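View pics/side9.png

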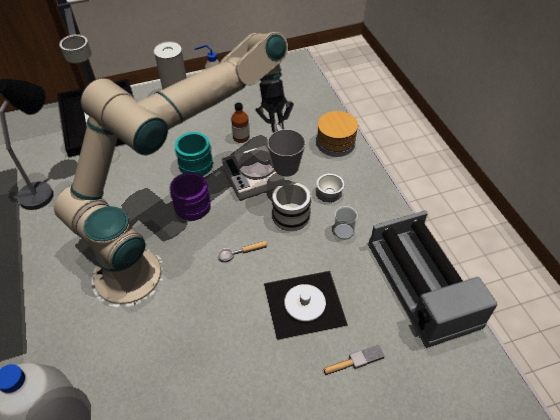

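```bash
cat > wp.py <<'E'
import sys
from jug import *
# args: back(mm behind jar centre) h(mm lip above rim) tilt n
bk,h,tl,n=[float(a) for a in sys.argv[1:5]]
yw=float(sys.argv[5]) if len(sys.argv)>5 else -95
u=jugR(np.radians(yw),0)[:,0]
now();P,M=fromlip(jar-bk/1000*u+[0,0,h/1000],yw,tl);plan(P,M,int(n))
p,m,o=cur();r=Ro.from_matrix(M@m.T).as_rotvec()
a=np.linspace(0,2*np.pi,40)
C=np.concatenate([np.c_[rr*np.cos(a),rr*np.sin(a),0*a+z] for rr,z in((.042,0),(.062,.12))]+[[[.073,0,.12]]])
for f in np.linspace(0,1,5):
    J=Ro.from_rotvec(f*r).as_matrix()@m@T.T; og=p+f*(P-p)-J@t; X=(J@C.T).T+og
    # points over jar footprint
    w=np.hypot(*(X[:,:2]-jar[:2]).T)<.075
    print('   lip',(og+J@LIP).round(3),'low',X[:,2].min().round(3),'over jar',X[w,2].min().round(3) if w.any() else None)
E
python3 wp.py 20 140 30 4
```

```text
jug origin [0.597  0.1372 0.1629] lip [0.5946 0.0737 0.2821] tilt 0.7 yaw -92.1 roll(y.z) 0.0
now [0.5995 0.2168 0.248 ] F [-0.5  0.6 -3.1] g 0.142 t 15.45
total mm [ 1.3 -3.8 47.2] rot [ 0.51  -0.031 -0.05 ] | per row of 4 [ 0.3 -1.  11.8] [ 0.1274 -0.0078 -0.0124]
   ([0.48, 0.58, 0.8, -0.48, 1.98, 0.37], np.float64(0.58))
   ([0.44, 0.53, 0.82, -0.39, 1.96, 0.37], np.float64(0.67))
   ([0.41, 0.49, 0.84, -0.29, 1.94, 0.37], np.float64(0.72))
   ([0.37, 0.45, 0.86, -0.2, 1.91, 0.37], np.float64(0.74))
   ([0.33, 0.41, 0.88, -0.1, 1.89, 0.37], np.float64(0.76))
   ([0.28, 0.38, 0.9, 0.0, 1.86, 0.37], np.float64(0.78))
   lip [0.595 0.074 0.282] low 0.162 over jar 0.162
   lip [0.593 0.07  0.275] low 0.159 over jar 0.159
   lip [0.591 0.068 0.268] low 0.158 over jar 0.158
   lip [0.59  0.069 0.262] low 0.159 over jar 0.257
   lip [0.589 0.072 0.255] low 0.161 over jar 0.249
```

Call:
step_arm(commands=[[-1, 0, -1, 9, 0.1, -0.006, -0.01], [-1, 0, -1, 12, 0.125, -0.008, -0.012], [-1, 0, -1, 12, 0.125, -0.008, -0.012], [-1, 0, -1, 12, 0.125, -0.008, -0.012], [-1, 0, -1, 5, 0.03, 0, 0]])

```text
time_s: 15.95
position: [0.5976, 0.2158, 0.2959]
tcp_rot: [-0.004, 0.73, 0.683, 0.006]
wrist_force: [-0.3, 0.5, -3.3]
grip_width: 0.141
```

```bash
python3 wp.py 20 90 60 5
```

```text
jug origin [0.5966 0.1896 0.1823] lip [0.5885 0.0751 0.2537] tilt 30.8 yaw -93.8 roll(y.z) 0.003
now [0.5976 0.2158 0.2959] F [-0.3  0.5 -3.3] g 0.141 t 15.95
total mm [ -0.3 -41.8  14.7] rot [ 0.508 -0.036 -0.018] | per row of 5 [-0.1 -8.4  2.9] [ 0.1017 -0.0073 -0.0036]
   ([0.28, 0.37, 0.92, 0.01, 1.85, 0.35], np.float64(0.8))
   ([0.23, 0.32, 0.96, 0.11, 1.81, 0.33], np.float64(0.84))
   ([0.17, 0.29, 1.01, 0.22, 1.78, 0.3], np.float64(0.89))
   ([0.11, 0.26, 1.05, 0.32, 1.75, 0.26], np.float64(0.93))
   ([0.05, 0.24, 1.1, 0.42, 1.73, 0.22], np.float64(0.98))
   ([-0.01, 0.22, 1.13, 0.53, 1.72, 0.18], np.float64(1.01))
   lip [0.589 0.075 0.254] low 0.161 over jar 0.248
   lip [0.588 0.071 0.24 ] low 0.158 over jar 0.233
   lip [0.588 0.069 0.227] low 0.157 over jar 0.219
   lip [0.588 0.07  0.215] low 0.158 over jar 0.206
   lip [0.589 0.072 0.205] low 0.162 over jar 0.195
```

Call:
step_arm(commands=[[-1, 0, -8, 3, 0.1, -0.007, -0.004], [-1, 0, -8, 3, 0.1, -0.007, -0.004], [-1, 0, -8, 3, 0.1, -0.007, -0.004], [-1, 0, -8, 3, 0.1, -0.007, -0.004], [-1, 0, -8, 3, 0.09, -0.007, -0.004]])

```text
time_s: 16.45
position: [0.5952, 0.1777, 0.3145]
tcp_rot: [-0.17, 0.709, 0.656, 0.196]
wrist_force: [0.2, 0.9, -2.6]
grip_width: 0.141
```

```bash
python3 wp.py 15 40 78 5
```

```text
jug origin [0.6    0.2098 0.2026] lip [0.5888 0.0753 0.209 ] tilt 60.0 yaw -93.1 roll(y.z) 0.016
now [0.5952 0.1777 0.3145] F [ 0.2  0.9 -2.6] g 0.141 t 16.45
total mm [ -1.6 -46.1 -27.4] rot [ 0.315 -0.011 -0.002] | per row of 5 [-0.3 -9.2 -5.5] [ 0.063  -0.0021 -0.0004]
   ([0.0, 0.21, 1.14, 0.53, 1.71, 0.18], np.float64(1.02))
   ([-0.04, 0.2, 1.18, 0.59, 1.7, 0.13], np.float64(1.03))
   ([-0.08, 0.2, 1.21, 0.66, 1.69, 0.09], np.float64(1.04))
   ([-0.12, 0.2, 1.24, 0.72, 1.69, 0.05], np.float64(1.04))
   ([-0.16, 0.21, 1.27, 0.78, 1.69, 0.01], np.float64(1.04))
   ([-0.2, 0.22, 1.29, 0.84, 1.69, -0.03], np.float64(1.04))
   lip [0.589 0.075 0.209] low 0.166 over jar 0.199
   lip [0.589 0.072 0.194] low 0.161 over jar 0.184
   lip [0.588 0.07  0.18 ] low 0.156 over jar 0.17
   lip [0.588 0.068 0.167] low 0.152 over jar 0.157
   lip [0.588 0.067 0.155] low 0.144 over jar 0.144
```

Call:
step_arm(commands=[[-1, 0, -9, -6, 0.063, -0.002, 0], [-1, 0, -9, -6, 0.063, -0.002, 0], [-1, 0, -9, -5, 0.063, -0.002, 0], [-1, 0, -9, -5, 0.063, -0.002, 0], [-1, 0, -4, -2, 0.03, 0, 0]])

```text
time_s: 16.95
position: [0.5926, 0.1352, 0.2896]
tcp_rot: [-0.263, 0.675, 0.623, 0.294]
wrist_force: [-0.5, 0.4, -3.2]
grip_width: 0.142
```

```bash
python3 wp.py 15 25 86 5
python3 - <<'E'
from jug import *
for n in("scene","side"): 
  I=snap(n,n+"10.png")['img'];cv2.imwrite(f'pics/{n}10c.png',cv2.resize(I[170:320,200:350] if n=="scene" else I[90:240,210:360],None,fx=3.9,fy=3.9,interpolation=2)[:590])
E
```

```text
jug origin [0.5995 0.1977 0.1915] lip [0.5885 0.0669 0.1593] tilt 76.4 yaw -92.3 roll(y.z) 0.011
now [0.5926 0.1352 0.2896] F [-0.5  0.4 -3.2] g 0.142 t 16.95
total mm [ -0.7 -22.6  -9.8] rot [ 0.167 -0.003  0.   ] | per row of 5 [-0.1 -4.5 -2. ] [ 0.0334 -0.0007  0.0001]
   ([-0.18, 0.21, 1.29, 0.81, 1.68, -0.02], np.float64(1.05))
   ([-0.2, 0.22, 1.3, 0.85, 1.69, -0.04], np.float64(1.04))
   ([-0.22, 0.22, 1.31, 0.88, 1.69, -0.06], np.float64(1.04))
   ([-0.24, 0.23, 1.32, 0.91, 1.7, -0.08], np.float64(1.03))
   ([-0.25, 0.24, 1.32, 0.94, 1.71, -0.09], np.float64(1.02))
   ([-0.27, 0.25, 1.33, 0.97, 1.72, -0.11], np.float64(1.01))
   lip [0.589 0.067 0.159] low 0.149 over jar 0.149
   lip [0.588 0.067 0.154] low 0.143 over jar 0.143
   lip [0.588 0.067 0.149] low 0.138 over jar 0.138
   lip [0.588 0.067 0.144] low 0.134 over jar 0.134
   lip [0.588 0.067 0.14 ] low 0.129 over jar 0.129
```

View pics/scene10c.png

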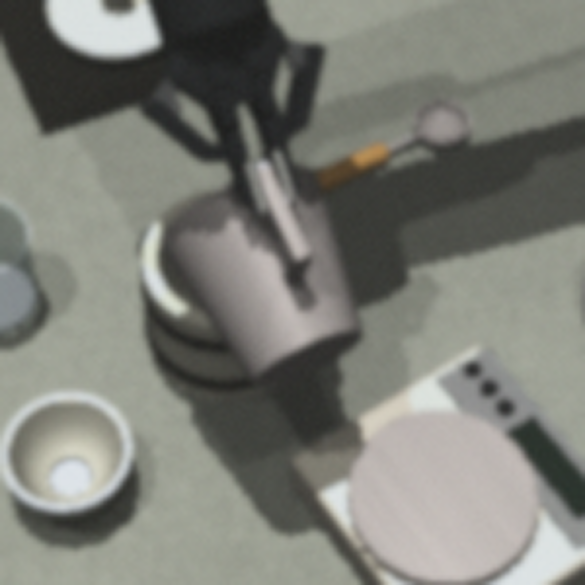

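View pics/side10c.png

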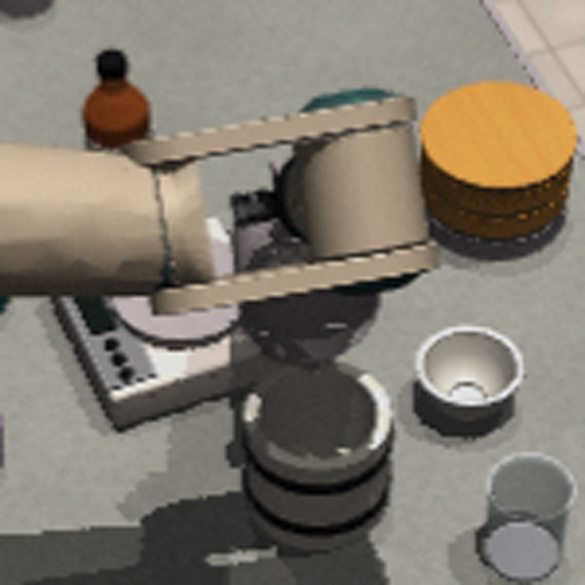

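Call:
step_arm(commands=[[-1, 0, -4, -2, 0.03, 0, 0], [-1, 0, -4, -2, 0.03, 0, 0], [-1, 0, -4, -2, 0.03, 0, 0], [-1, 0, -4, -2, 0.03, 0, 0], [-1, 0, 0, 0, 0, 0, 0]])

```text
time_s: 17.55
position: [0.5928, 0.1203, 0.283]
tcp_rot: [-0.304, 0.656, 0.605, 0.334]
wrist_force: [-0.1, 0.0, -3.0]
grip_width: 0.145
```

```bash
python3 wp.py 15 24 92 5
```

```text
jug origin [0.5999 0.1945 0.1934] lip [0.5894 0.0688 0.1452] tilt 83.6 yaw -92.5 roll(y.z) 0.005
now [0.5928 0.1203 0.283 ] F [-0.1  0.  -3. ] g 0.145 t 17.55
total mm [ -2.2 -22.6  -0.2] rot [ 0.147 -0.008 -0.002] | per row of 5 [-0.4 -4.5 -0. ] [ 0.0293 -0.0016 -0.0005]
   ([-0.24, 0.24, 1.32, 0.93, 1.7, -0.09], np.float64(1.03))
   ([-0.26, 0.25, 1.32, 0.96, 1.71, -0.1], np.float64(1.02))
   ([-0.28, 0.25, 1.33, 0.99, 1.72, -0.12], np.float64(1.01))
   ([-0.29, 0.26, 1.33, 1.01, 1.73, -0.13], np.float64(1.0))
   ([-0.31, 0.27, 1.34, 1.04, 1.74, -0.14], np.float64(0.99))
   ([-0.32, 0.28, 1.34, 1.06, 1.75, -0.16], np.float64(0.98))
   lip [0.589 0.069 0.145] low 0.134 over jar 0.134
   lip [0.589 0.068 0.143] low 0.132 over jar 0.132
   lip [0.589 0.068 0.142] low 0.131 over jar 0.131
   lip [0.589 0.067 0.14 ] low 0.129 over jar 0.129
   lip [0.588 0.067 0.139] low 0.128 over jar 0.128
```

Call:
step_arm(commands=[[-1, 0, -4, 0, 0.025, -0.002, 0], [-1, 0, -4, 0, 0.025, -0.001, 0], [-1, 0, -4, 0, 0.025, -0.001, 0], [-1, 0, -4, 0, 0.025, -0.001, 0], [-1, 0, 0, 0, 0, 0, 0]])

```text
time_s: 18.05
position: [0.5931, 0.1028, 0.2832]
tcp_rot: [-0.337, 0.638, 0.587, 0.368]
wrist_force: [-0.1, 0.5, -2.5]
grip_width: 0.142
```

```bash
python3 wp.py 15 24 97 5|head -3
python3 - <<'E'
from jug import *
for n in("scene","side"): 
  I=snap(n,n+"11.png")['img'];cv2.imwrite(f'pics/{n}11c.png',cv2.resize(I[170:320,200:350] if n=="scene" else I[90:240,210:360],None,fx=3.9,fy=3.9,interpolation=2)[:590])
E
```

```text
jug origin [0.6007 0.1862 0.2023] lip [0.5905 0.0665 0.1406] tilt 89.8 yaw -68.4 roll(y.z) 0.002
now [0.5931 0.1028 0.2832] F [-0.1  0.5 -2.5] g 0.142 t 18.05
total mm [ -3.5 -17.6   1.8] rot [ 0.125 -0.009 -0.002] | per row of 5 [-0.7 -3.5  0.4] [ 0.025  -0.0018 -0.0004]
```

View pics/side11c.png

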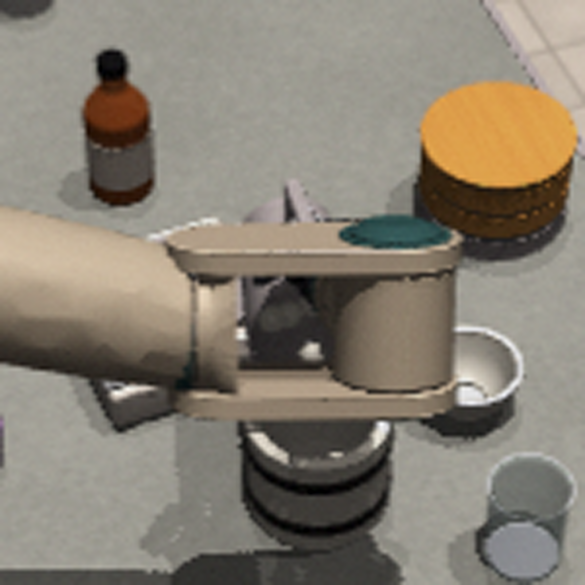

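Call:
step_arm(commands=[[-1, -1, -4, 0, 0.025, -0.002, 0], [-1, -1, -4, 0, 0.025, -0.002, 0], [-1, -1, -4, 0, 0.025, -0.002, 0], [-1, 0, -3, 0, 0.025, -0.002, 0], [-1, 0, 0, 0, 0, 0, 0]])

```text
time_s: 18.65
position: [0.5899, 0.0875, 0.2853]
tcp_rot: [-0.367, 0.616, 0.568, 0.403]
wrist_force: [-0.7, 0.4, -1.9]
grip_width: 0.147
```

```bash
python3 wp.py 15 24 103 5|head -3
```

```text
jug origin [0.5984 0.1793 0.2138] lip [0.5893 0.0668 0.1396] tilt 96.0 yaw 82.4 roll(y.z) 0.005
now [0.5899 0.0875 0.2853] F [-0.7  0.4 -1.9] g 0.147 t 18.65
total mm [ -1.7 -17.7   0.9] rot [ 0.122 -0.005 -0.002] | per row of 5 [-0.3 -3.5  0.2] [ 0.0243 -0.0011 -0.0005]
```

Call:
step_arm(commands=[[-1, 0, -4, 0, 0.025, -0.001, 0], [-1, 0, -4, 0, 0.025, -0.001, 0], [-1, 0, -4, 0, 0.025, -0.001, 0], [-1, 0, -3, 0, 0.025, -0.001, 0], [-1, 0, 0, 0, 0, 0, 0]])

```text
time_s: 19.15
position: [0.5901, 0.071, 0.2854]
tcp_rot: [-0.399, 0.594, 0.546, 0.435]
wrist_force: [-0.2, -0.1, -0.7]
grip_width: 0.143
```

```bash
python3 wp.py 15 24 110 5|head -3
python3 - <<'E'
from jug import *
for n in("scene","side"): 
  I=snap(n,n+"12.png")['img'];cv2.imwrite(f'pics/{n}12c.png',cv2.resize(I[170:320,200:350] if n=="scene" else I[90:240,210:360],None,fx=3.9,fy=3.9,interpolation=2)[:590])
E
```

```text
jug origin [0.599  0.17   0.2245] lip [0.5902 0.0663 0.1383] tilt 102.3 yaw 84.9 roll(y.z) 0.001
now [0.5901 0.071  0.2854] F [-0.2 -0.1 -0.7] g 0.143 t 19.15
total mm [ -3.5 -19.1  -0. ] rot [ 0.134 -0.011 -0.002] | per row of 5 [-0.7 -3.8 -0. ] [ 0.0268 -0.0022 -0.0004]
```

View pics/side12c.png

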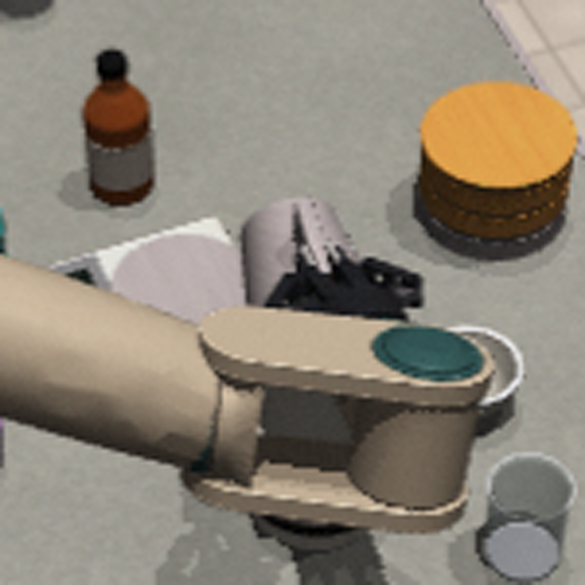

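View pics/scene12c.png

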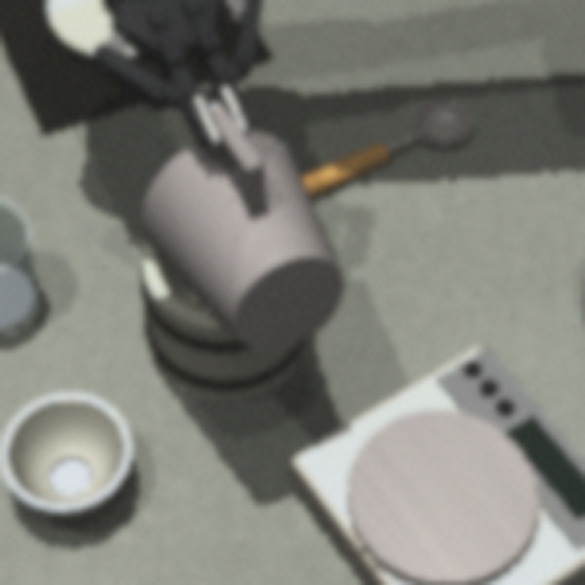

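Call:
step_arm(commands=[[-1, -1, -4, 0, 0.03, -0.002, 0], [-1, -1, -4, 0, 0.03, -0.002, 0], [-1, -1, -4, 0, 0.03, -0.002, 0], [-1, 0, -4, 0, 0.03, -0.002, 0], [-1, 0, 0, 0, 0, 0, 0]])

```text
time_s: 19.75
position: [0.5868, 0.0543, 0.2865]
tcp_rot: [-0.433, 0.565, 0.52, 0.472]
wrist_force: [-0.1, -0.1, -1.4]
grip_width: 0.14
```

Call:
step_arm(commands=[[-1, 0, 0, 0, 0, 0, 0], [-1, 0, 0, 0, 0, 0, 0], [-1, 0, 0, 0, 0, 0, 0], [-1, 0, 0, 0, 0, 0, 0], [-1, 0, 0, 0, 0, 0, 0]])

```text
time_s: 20.25
position: [0.587, 0.0545, 0.2869]
tcp_rot: [-0.433, 0.565, 0.52, 0.472]
wrist_force: [0.5, 0.2, -1.3]
grip_width: 0.141
```

```bash
python3 wp.py 20 40 80 8
python3 - <<'E'
from jug import *
print(cur()[2]['wrist_force'])
for n in("scene","side"): snap(n,n+"13.png")
E
```

```text
jug origin [0.5964 0.1604 0.2392] lip [0.5888 0.0686 0.1405] tilt 109.7 yaw 84.9 roll(y.z) 0.002
now [0.587  0.0545 0.2869] F [ 0.5  0.2 -1.3] g 0.141 t 20.25
total mm [ 6.6 77.4  2.4] rot [-0.516  0.046 -0.003] | per row of 8 [0.8 9.7 0.3] [-0.0645  0.0058 -0.0004]
   ([-0.43, 0.4, 1.36, 1.32, 1.87, -0.26], np.float64(0.86))
   ([-0.4, 0.35, 1.36, 1.24, 1.83, -0.23], np.float64(0.9))
   ([-0.36, 0.31, 1.35, 1.15, 1.79, -0.19], np.float64(0.94))
   ([-0.31, 0.27, 1.34, 1.06, 1.75, -0.15], np.float64(0.98))
   ([-0.26, 0.25, 1.32, 0.97, 1.72, -0.09], np.float64(1.01))
   ([-0.21, 0.23, 1.3, 0.87, 1.69, -0.04], np.float64(1.04))
   lip [0.589 0.069 0.14 ] low 0.13 over jar 0.13
   lip [0.589 0.069 0.14 ] low 0.13 over jar 0.13
   lip [0.589 0.069 0.143] low 0.132 over jar 0.132
   lip [0.589 0.07  0.148] low 0.137 over jar 0.137
   lip [0.589 0.072 0.155] low 0.144 over jar 0.144
[ 0.46249881  0.21644619 -1.3299326 ]
```

View pics/scene13.png

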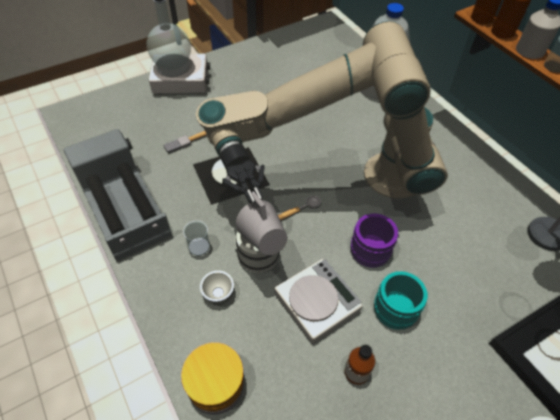

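Call:
step_arm(commands=[[-1, 1, 9, 3, -0.064, 0.006, 0], [-1, 1, 10, 2, -0.064, 0.006, 0], [-1, 1, 10, 2, -0.064, 0.006, 0], [-1, 1, 10, 2, -0.064, 0.006, 0], [-1, 1, 10, 2, -0.064, 0.006, 0]])

```text
time_s: 20.85
position: [0.5919, 0.1032, 0.2954]
tcp_rot: [-0.343, 0.638, 0.581, 0.372]
wrist_force: [0.5, 0.2, -2.1]
grip_width: 0.138
```

```bash
python3 wp.py 20 100 55 6
```

```text
jug origin [0.5994 0.188  0.2158] lip [0.5884 0.0693 0.1523] tilt 90.7 yaw 110.9 roll(y.z) -0.006
now [0.5919 0.1032 0.2954] F [ 0.5  0.2 -2.1] g 0.138 t 20.85
total mm [ 6.1 79.6 15.9] rot [-0.621  0.049  0.004] | per row of 6 [ 1.  13.3  2.6] [-0.1035  0.0082  0.0007]
   ([-0.3, 0.27, 1.32, 1.05, 1.75, -0.12], np.float64(0.98))
   ([-0.25, 0.23, 1.29, 0.93, 1.73, -0.06], np.float64(1.0))
   ([-0.18, 0.22, 1.26, 0.82, 1.71, 0.01], np.float64(1.02))
   ([-0.11, 0.21, 1.21, 0.69, 1.7, 0.08], np.float64(1.03))
   ([-0.03, 0.22, 1.16, 0.57, 1.71, 0.15], np.float64(1.02))
   ([0.05, 0.24, 1.09, 0.44, 1.73, 0.22], np.float64(0.97))
   lip [0.588 0.069 0.152] low 0.141 over jar 0.141
   lip [0.588 0.067 0.163] low 0.152 over jar 0.152
   lip [0.588 0.067 0.178] low 0.161 over jar 0.167
   lip [0.588 0.068 0.195] low 0.16 over jar 0.185
   lip [0.589 0.072 0.215] low 0.163 over jar 0.206
```

Call:
step_arm(commands=[[-1, 1, 13, 4, -0.1, 0.008, 0], [-1, 1, 13, 4, -0.1, 0.008, 0], [-1, 1, 13, 4, -0.1, 0.008, 0], [-1, 1, 13, 4, -0.1, 0.008, 0], [-1, 1, 13, 4, -0.1, 0.008, 0]])

```text
time_s: 21.35
position: [0.5965, 0.169, 0.3165]
tcp_rot: [-0.179, 0.713, 0.648, 0.198]
wrist_force: [1.0, -0.7, -0.9]
grip_width: 0.143
```

```bash
python3 wp.py 30 155 20 6; python3 wp.py 30 175 0 10;  python3 - <<'E'
from jug import *
for n in("scene","side"): snap(n,n+"14.png")
E
```

```text
jug origin [0.6002 0.2031 0.2051] lip [0.5873 0.0687 0.2092] tilt 61.0 yaw -95.4 roll(y.z) 0.001
now [0.5965 0.169  0.3165] F [ 1.  -0.7 -0.9] g 0.143 t 21.35
total mm [  5.5  58.8 -31.5] rot [-0.712  0.066  0.008] | per row of 6 [ 0.9  9.8 -5.2] [-0.1186  0.0111  0.0014]
   ([-0.02, 0.21, 1.14, 0.55, 1.72, 0.18], np.float64(1.01))
   ([0.06, 0.24, 1.08, 0.4, 1.74, 0.24], np.float64(0.96))
   ([0.14, 0.28, 1.03, 0.25, 1.77, 0.29], np.float64(0.91))
   ([0.22, 0.33, 0.96, 0.11, 1.82, 0.34], np.float64(0.84))
   ([0.3, 0.39, 0.89, -0.03, 1.87, 0.38], np.float64(0.77))
   ([0.37, 0.47, 0.81, -0.17, 1.93, 0.41], np.float64(0.69))
   lip [0.587 0.069 0.209] low 0.168 over jar 0.2
   lip [0.587 0.066 0.221] low 0.16 over jar 0.212
   lip [0.588 0.067 0.235] low 0.157 over jar 0.228
   lip [0.588 0.072 0.252] low 0.158 over jar 0.247
   lip [0.59  0.082 0.27 ] low 0.164 over jar 0.266
jug origin [0.6002 0.2031 0.2051] lip [0.5873 0.0687 0.2092] tilt 61.0 yaw -95.4 roll(y.z) 0.001
now [0.5965 0.169  0.3165] F [ 1.  -0.7 -0.9] g 0.143 t 21.35
total mm [  5.2  55.1 -62.4] rot [-1.059  0.098  0.008] | per row of 10 [ 0.5  5.5 -6.2] [-0.1059  0.0098  0.0008]
   ([-0.02, 0.21, 1.14, 0.55, 1.72, 0.18], np.float64(1.01))
   ([0.09, 0.25, 1.07, 0.33, 1.75, 0.25], np.float64(0.95))
   ([0.2, 0.31, 0.99, 0.11, 1.8, 0.32], np.float64(0.87))
   ([0.31, 0.4, 0.91, -0.09, 1.87, 0.37], np.float64(0.79))
   ([0.4, 0.5, 0.83, -0.29, 1.95, 0.4], np.float64(0.71))
   ([0.48, 0.62, 0.73, -0.49, 2.04, 0.4], np.float64(0.57))
   lip [0.587 0.069 0.209] low 0.168 over jar 0.2
   lip [0.586 0.058 0.224] low 0.154 over jar 0.216
   lip [0.587 0.056 0.244] low 0.151 over jar 0.238
   lip [0.588 0.064 0.267] low 0.156 over jar 0.156
   lip [0.59  0.082 0.29 ] low 0.17 over jar 0.17
```

View pics/scene14.png

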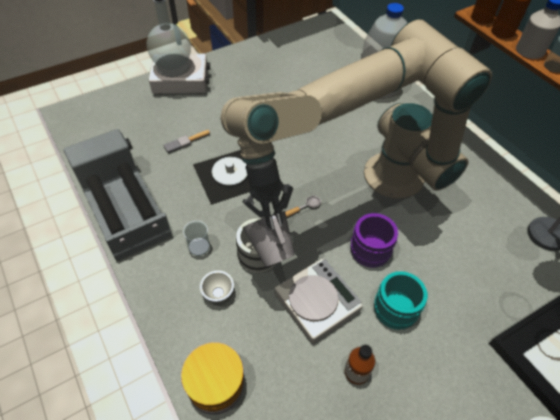

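View pics/side14.png

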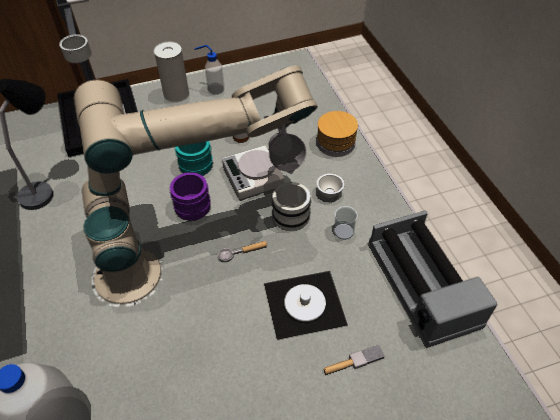

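Call:
step_arm(commands=[[-1, 1, 10, -4, -0.11, 0.011, 0.001], [-1, 1, 10, -4, -0.115, 0.011, 0.001], [-1, 1, 10, -5, -0.115, 0.011, 0.001], [-1, 1, 10, -5, -0.115, 0.011, 0.001], [-1, 1, 10, -5, -0.115, 0.011, 0.001]])

```text
time_s: 21.95
position: [0.6013, 0.2178, 0.2936]
tcp_rot: [0.012, 0.739, 0.674, -0.016]
wrist_force: [0.9, -0.2, -1.2]
grip_width: 0.137
```

```bash
python3 wp.py 45 175 0 5;  python3 - <<'E'
from jug import *
sc=env.snapshot("scene");cv2.imwrite('pics/p.png',cv2.resize(cv2.imread('pics/scene14.png')[255:345,270:365],None,fx=6,fy=6,interpolation=2))
E
```

```text
jug origin [0.5983 0.1854 0.1817] lip [0.5884 0.0753 0.2593] tilt 27.6 yaw -95.4 roll(y.z) -0.003
now [0.6013 0.2178 0.2936] F [ 0.9 -0.2 -1.2] g 0.137 t 21.95
total mm [  1.7  21.2 -39.5] rot [-0.481  0.04   0.006] | per row of 5 [ 0.3  4.2 -7.9] [-0.0961  0.0081  0.0011]
   ([0.31, 0.4, 0.87, -0.04, 1.88, 0.39], np.float64(0.75))
   ([0.35, 0.45, 0.84, -0.13, 1.92, 0.4], np.float64(0.72))
   ([0.39, 0.49, 0.8, -0.22, 1.95, 0.41], np.float64(0.68))
   ([0.43, 0.54, 0.77, -0.31, 1.98, 0.41], np.float64(0.65))
   ([0.47, 0.6, 0.73, -0.4, 2.02, 0.42], np.float64(0.61))
   ([0.5, 0.65, 0.69, -0.49, 2.06, 0.41], np.float64(0.57))
   lip [0.588 0.075 0.259] low 0.162 over jar 0.254
   lip [0.589 0.077 0.267] low 0.162 over jar 0.263
   lip [0.589 0.082 0.275] low 0.163 over jar 0.272
   lip [0.59  0.088 0.282] low 0.166 over jar 0.166
   lip [0.591 0.097 0.29 ] low 0.17 over jar 0.17
```

View pics/p.png

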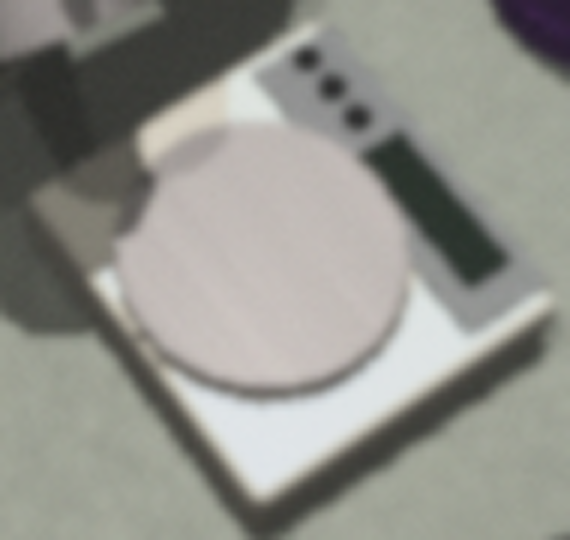

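Call:
step_arm(commands=[[-1, 0, 4, -7, -0.095, 0.008, 0.001], [-1, 0, 4, -8, -0.095, 0.008, 0.001], [-1, 0, 4, -8, -0.095, 0.008, 0.001], [-1, 0, 4, -8, -0.095, 0.008, 0.001], [-1, 0, 4, -6, -0.08, 0.008, 0.001]])

```text
time_s: 22.5
position: [0.6001, 0.2399, 0.2495]
tcp_rot: [0.165, 0.711, 0.656, -0.194]
wrist_force: [0.2, -0.1, -1.3]
grip_width: 0.139
```

```bash
cat > back.py <<'E'
from jug import *
import sys
h=float(sys.argv[1])/1000;n=int(sys.argv[2])
now();plan(g['p']+[0,0,h],g['m'],n)
E
python3 back.py 100 14
python3 - <<'E'
from h import *
sc=env.snapshot("scene");print('pan',onz(sc,313.4,297.25,.066))
E
```

```text
jug origin [0.592  0.1603 0.1648] lip [0.5887 0.0974 0.2843] tilt 1.1 yaw -94.9 roll(y.z) -0.018
now [0.6001 0.2399 0.2495] F [ 0.2 -0.1 -1.3] g 0.139 t 22.5
total mm [-133.6   16.5    0.6] rot [ 0.01  -0.021  1.936] | per row of 14 [-9.5  1.2  0. ] [ 0.0007 -0.0015  0.1383]
   ([0.5, 0.65, 0.69, -0.47, 2.06, 0.41], np.float64(0.57))
   ([0.56, 0.43, 1.0, -0.51, 1.83, 0.14], np.float64(0.55))
   ([0.59, 0.22, 1.26, -0.51, 1.62, -0.14], np.float64(0.55))
   ([0.6, 0.01, 1.48, -0.46, 1.42, -0.46], np.float64(0.6))
   ([0.56, -0.17, 1.65, -0.33, 1.26, -0.86], np.float64(0.72))
   ([0.49, -0.32, 1.77, -0.11, 1.17, -1.35], np.float64(0.59))
pan [0.53713997 0.28720924 0.066     ]
```

Call:
step_arm(commands=[[-1, -9, 1, 0, 0.001, -0.002, 0.13], [-1, -10, 1, 0, 0.001, -0.002, 0.14], [-1, -10, 1, 0, 0.001, -0.002, 0.14], [-1, -10, 1, 0, 0.001, -0.002, 0.14], [-1, -10, 1, 0, 0.001, -0.002, 0.14]])

```text
time_s: 23.05
position: [0.5487, 0.2445, 0.2342]
tcp_rot: [0.216, 0.436, 0.865, -0.125]
wrist_force: [0.4, 1.2, -1.4]
grip_width: 0.138
```

Call:
step_arm(commands=[[-1, -9, 1, 0, 0.001, -0.002, 0.14], [-1, -9, 1, 0, 0.001, -0.002, 0.14], [-1, -9, 1, 0, 0.001, -0.002, 0.14], [-1, -9, 1, 0, 0.001, -0.002, 0.14], [-1, -9, 1, 0, 0.001, -0.002, 0.14]])

```text
time_s: 23.55
position: [0.4983, 0.2471, 0.2295]
tcp_rot: [0.241, 0.103, 0.964, -0.032]
wrist_force: [0.8, 1.0, -1.9]
grip_width: 0.142
```

```bash
python3 back.py 80 5
```

```text
jug origin [0.5744 0.2297 0.1429] lip [0.6389 0.217  0.261 ] tilt 1.9 yaw -12.4 roll(y.z) -0.012
now [0.4983 0.2471 0.2295] F [ 0.8  1.  -1.9] g 0.142 t 23.55
total mm [-31.8   9.3   0.6] rot [ 0.014 -0.031  0.496] | per row of 5 [-6.4  1.9  0.1] [ 0.0027 -0.0062  0.0991]
   ([0.57, -0.11, 1.63, -0.36, 1.29, -0.75], np.float64(0.7))
   ([0.56, -0.16, 1.67, -0.33, 1.25, -0.85], np.float64(0.7))
   ([0.54, -0.2, 1.71, -0.28, 1.21, -0.97], np.float64(0.66))
   ([0.53, -0.24, 1.75, -0.23, 1.18, -1.09], np.float64(0.62))
   ([0.51, -0.28, 1.78, -0.18, 1.15, -1.21], np.float64(0.59))
   ([0.49, -0.31, 1.81, -0.11, 1.13, -1.34], np.float64(0.56))
```

Call:
step_arm(commands=[[-1, -7, 2, 0, 0.003, -0.006, 0.11], [-1, -7, 2, 0, 0.003, -0.006, 0.11], [-1, -7, 2, 0, 0.003, -0.006, 0.11], [-1, -6, 2, 0, 0.003, -0.006, 0.11], [-1, -4, 1, 0, 0.002, -0.006, 0.05]])

```text
time_s: 24.05
position: [0.4625, 0.2528, 0.2263]
tcp_rot: [0.251, -0.138, 0.957, 0.044]
wrist_force: [-0.5, -1.0, -2.4]
grip_width: 0.141
```

```bash
python3 back.py 30 4
```

```text
jug origin [0.5388 0.2772 0.1416] lip [0.5995 0.2934 0.2612] tilt 0.9 yaw 16.6 roll(y.z) 0.015
now [0.4625 0.2528 0.2263] F [-0.5 -1.  -2.4] g 0.141 t 24.05
total mm [  4.1   3.6 -46.2] rot [-0.012 -0.011 -0.01 ] | per row of 4 [  1.    0.9 -11.5] [-0.0031 -0.0027 -0.0026]
   ([0.47, -0.32, 1.82, -0.08, 1.13, -1.37], np.float64(0.55))
   ([0.47, -0.32, 1.84, -0.09, 1.11, -1.36], np.float64(0.53))
   ([0.48, -0.31, 1.85, -0.1, 1.09, -1.35], np.float64(0.52))
   ([0.48, -0.3, 1.86, -0.11, 1.07, -1.35], np.float64(0.51))
   ([0.48, -0.29, 1.87, -0.11, 1.05, -1.34], np.float64(0.5))
   ([0.49, -0.28, 1.88, -0.12, 1.03, -1.33], np.float64(0.49))
```

Call:
step_arm(commands=[[-1, 1, 1, -11, -0.003, -0.003, -0.003], [-1, 1, 1, -12, -0.003, -0.003, -0.003], [-1, 1, 1, -12, -0.003, -0.003, -0.003], [-1, 0, 0, -5, 0, 0, 0], [-1, 0, 0, 0, 0, 0, 0]])

```text
time_s: 24.55
position: [0.4643, 0.2536, 0.1795]
tcp_rot: [0.253, -0.13, 0.958, 0.038]
wrist_force: [-0.0, 1.4, -1.5]
grip_width: 0.144
```

```bash
python3 back.py 6 4|head -3
python3 - <<'E'
from h import *
for n in("scene","side"):
    I=snap(n,n+"15.png")['img'];cv2.imwrite(f'pics/{n}15c.png',cv2.resize(I[190:340,220:370] if n=="scene" else I[80:230,180:330],None,fx=3.9,fy=3.9,interpolation=2)[:590])
E
```

```text
jug origin [0.5412 0.2762 0.0949] lip [0.6019 0.2921 0.2145] tilt 0.6 yaw 15.6 roll(y.z) 0.008
now [0.4643 0.2536 0.1795] F [-0.   1.4 -1.5] g 0.144 t 24.55
total mm [  2.2   2.8 -23.4] rot [-0.006 -0.008  0.007] | per row of 4 [ 0.6  0.7 -5.9] [-0.0016 -0.0021  0.0018]
```

View pics/side15c.png

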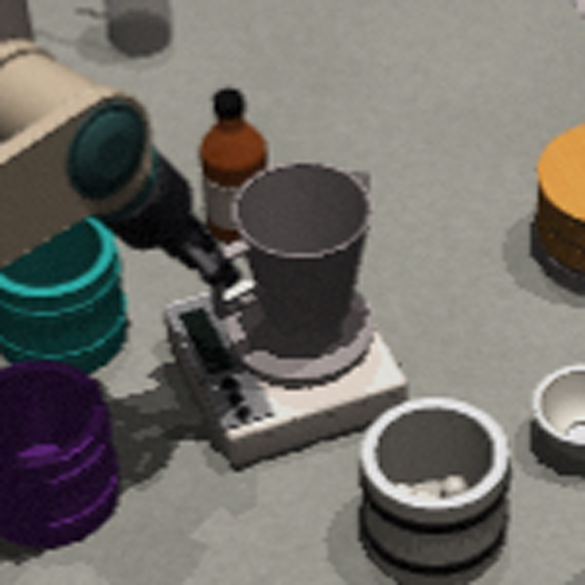

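View pics/scene15c.png

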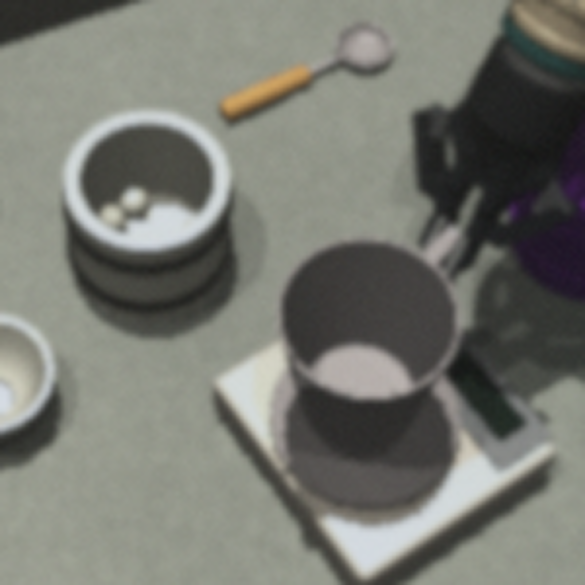

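Balls are in the jar (scene crop 125,205) and the jug is empty. Now I lower gently.

Call:
step_arm(commands=[[-1, 1, 1, -7, -0.002, -0.003, 0.002], [-1, 1, 1, -6, -0.002, -0.003, 0.002], [-1, 0, 1, -4, -0.002, -0.002, 0.002], [-1, 0, 0, 0, 0, 0, 0], [-1, 0, 0, 0, 0, 0, 0]])

```text
time_s: 25.15
position: [0.4674, 0.2577, 0.1637]
tcp_rot: [0.258, -0.135, 0.956, 0.036]
wrist_force: [0.8, -0.1, -2.0]
grip_width: 0.142
```

```bash
python3 back.py 0 4|head -3
```

```text
jug origin [0.5452 0.2805 0.08  ] lip [0.6043 0.2974 0.2002] tilt 0.3 yaw 16.0 roll(y.z) 0.001
now [0.4674 0.2577 0.1637] F [ 0.8 -0.1 -2. ] g 0.142 t 25.15
total mm [ -0.9  -1.3 -13.6] rot [-0.002  0.004 -0.   ] | per row of 4 [-0.2 -0.3 -3.4] [-0.0005  0.001  -0.    ]
```

Call:
step_arm(commands=[[-1, 0, -1, -4, -0.001, 0.002, 0], [-1, 0, 0, -4, 0, 0.001, 0], [-1, 0, 0, -2, 0, 0, 0], [-1, 0, 0, 0, 0, 0, 0], [-1, 0, 0, 0, 0, 0, 0]])

```text
time_s: 25.65
position: [0.4675, 0.2566, 0.1532]
tcp_rot: [0.257, -0.135, 0.956, 0.036]
wrist_force: [-0.7, -0.1, -1.8]
grip_width: 0.142
```

```bash
python3 back.py 0 4|head -3
```

```text
jug origin [0.5451 0.2793 0.0692] lip [0.6046 0.2962 0.1893] tilt 0.1 yaw 16.0 roll(y.z) 0.001
now [0.4675 0.2566 0.1532] F [-0.7 -0.1 -1.8] g 0.142 t 25.65
total mm [-1.  -0.2 -3.1] rot [-0.001  0.001  0.   ] | per row of 4 [-0.3 -0.  -0.8] [-0.0003  0.0003  0.    ]
```

Call:
step_arm(commands=[[-1, 0, 0, -1, 0, 0, 0], [-1, 0, 0, -1, 0, 0, 0], [-1, 0, 0, -1, 0, 0, 0], [-1, 0, 0, 0, 0, 0, 0], [-1, 0, 0, 0, 0, 0, 0]])

```text
time_s: 26.15
position: [0.4677, 0.2567, 0.1504]
tcp_rot: [0.257, -0.134, 0.956, 0.036]
wrist_force: [0.4, -0.5, -1.9]
grip_width: 0.148
```

```bash
python3 back.py 0 4|head -3
```

```text
jug origin [0.5453 0.2794 0.0665] lip [0.6047 0.2963 0.1867] tilt 0.1 yaw 16.0 roll(y.z) 0.001
now [0.4677 0.2567 0.1504] F [ 0.4 -0.5 -1.9] g 0.148 t 26.15
total mm [-1.2 -0.3 -0.3] rot [-0.001  0.002  0.   ] | per row of 4 [-0.3 -0.1 -0.1] [-0.0004  0.0005  0.    ]
```

Call:
step_arm(commands=[[-1, 0, 0, -1, 0, 0, 0], [-1, 0, 0, 0, 0, 0, 0], [-1, 0, 0, 0, 0, 0, 0], [-1, 0, 0, 0, 0, 0, 0], [-1, 0, 0, 0, 0, 0, 0]])

```text
time_s: 26.65
position: [0.468, 0.2569, 0.1501]
tcp_rot: [0.258, -0.134, 0.956, 0.037]
wrist_force: [-0.1, -0.6, -0.3]
grip_width: 0.141
```

```bash
python3 back.py 0 4|head -3; python3 -c "
from h import *
print(env.observe()['moment'])"
```

```text
jug origin [0.5457 0.2797 0.0663] lip [0.6049 0.2965 0.1866] tilt 0.2 yaw 16.0 roll(y.z) 0.001
now [0.468  0.2569 0.1501] F [-0.1 -0.6 -0.3] g 0.141 t 26.65
total mm [-1.5 -0.5 -0. ] rot [-0.002  0.003  0.   ] | per row of 4 [-0.4 -0.1 -0. ] [-0.0005  0.0008  0.    ]
[-0.14048732  0.48015902  0.02678537]
```

Call:
step_arm(commands=[[-1, 0, 0, -1, 0, 0, 0], [-1, 0, 0, 0, 0, 0, 0], [-1, 0, 0, 0, 0, 0, 0], [-1, 0, 0, 0, 0, 0, 0], [-1, 0, 0, 0, 0, 0, 0]], force=40)

```text
time_s: 27.15
position: [0.4683, 0.2571, 0.1501]
tcp_rot: [0.258, -0.134, 0.956, 0.037]
wrist_force: [-1.1, -0.9, 0.4]
grip_width: 0.144
```

```bash
python3 back.py 0 4|head -3; python3 -c "
from h import *
print(env.observe()['moment'])"
```

```text
jug origin [0.5462 0.28   0.0664] lip [0.6053 0.2967 0.1868] tilt 0.3 yaw 16.0 roll(y.z) 0.001
now [0.4683 0.2571 0.1501] F [-1.1 -0.9  0.4] g 0.144 t 27.15
total mm [-1.8 -0.7  0. ] rot [-0.003  0.005 -0.   ] | per row of 4 [-0.5 -0.2  0. ] [-0.0007  0.0012 -0.    ]
[-0.12725654  0.44831351  0.00892815]
```

Call:
step_arm(commands=[[-0.7, 0, 0, 0, 0, 0, 0], [-0.65, 0, 0, 0, 0, 0, 0], [-0.6, 0, 0, 0, 0, 0, 0], [-0.4, 0, 0, 0, 0, 0, 0], [0, 0, 0, 0, 0, 0, 0]], force=20)

```text
time_s: 27.65
position: [0.4689, 0.2573, 0.1505]
tcp_rot: [0.259, -0.134, 0.956, 0.037]
wrist_force: [0.3, -0.9, -0.4]
grip_width: 0.458
```

Call:
step_arm(commands=[[0.5, 0, 0, 0, 0, 0, 0], [1, 0, 0, 0, 0, 0, 0], [1, 0, 0, 0, 0, 0, 0], [1, 0, 0, 0, 0, 0, 0], [1, 0, 0, 0, 0, 0, 0]])

```text
time_s: 28.15
position: [0.469, 0.2574, 0.1507]
tcp_rot: [0.259, -0.134, 0.956, 0.037]
wrist_force: [0.2, -0.4, 0.4]
grip_width: 1.004
```

```bash
python3 st.py
python3 - <<'E'
from h import *
snap("wrist","wrist16.png")
for n in("scene","side"):
    I=snap(n,n+"16.png")['img'];cv2.imwrite(f'pics/{n}16c.png',cv2.resize(I[190:340,220:370] if n=="scene" else I[80:230,180:330],None,fx=3.9,fy=3.9,interpolation=2)[:590])
E
```

```text
pos [0.469  0.2574 0.1507] z [ 0.4858  0.1406 -0.8627] y [-0.2761  0.9611  0.0011] F [ 0.2 -0.4  0.4] g 1.004 t 28.15
q [0.4869, -0.2485, 1.9207, -0.1269, 0.9522, -1.317]
```

View pics/wrist16.png

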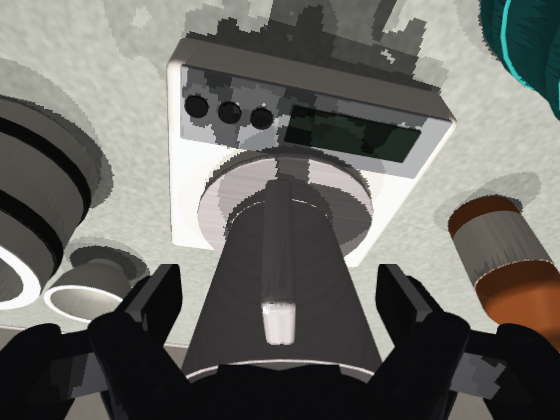

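View pics/side16c.png

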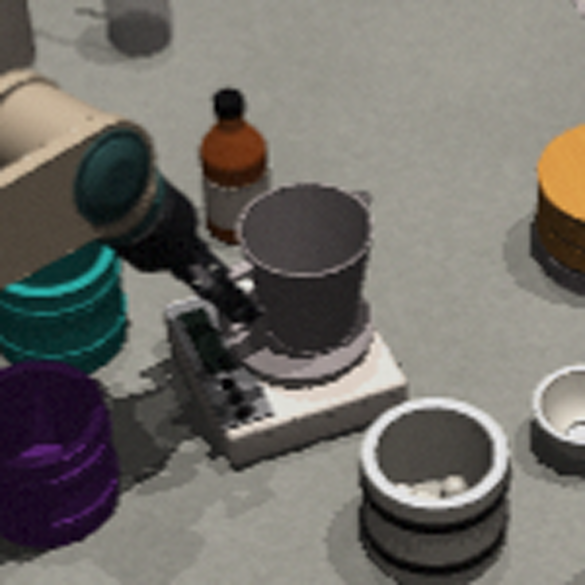

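Jug stands upright on the pan and is released. I back out along the tool axis, then look into the jar with the wrist camera.

Call:
step_arm(commands=[[1, -5, -1, 9, 0, 0, 0], [1, -10, -3, 17, 0, 0, 0], [1, -12, -3, 22, 0, 0, 0], [1, -15, -4, 26, 0, 0, 0], [1, -10, -3, 26, 0, 0, 0]])

```text
time_s: 28.8
position: [0.4127, 0.2415, 0.251]
tcp_rot: [0.256, -0.134, 0.957, 0.036]
wrist_force: [1.0, 0.2, 0.7]
grip_width: 1.003
```

Call:
step_arm(commands=[[1, 0, -20, 20, 0, 0, 0], [1, 0, -30, 20, 0, 0, 0], [1, 5, -35, 15, 0, 0.05, 0], [1, 10, -35, 10, 0, 0.1, 0], [1, 10, -35, 0, 0, 0.1, 0]])

```text
time_s: 29.3
position: [0.4323, 0.0861, 0.3294]
tcp_rot: [0.14, -0.135, 0.979, 0.056]
wrist_force: [0.9, 0.5, -0.5]
grip_width: 1.001
```

```bash
python3 st.py
python3 - <<'E'
from h import *
snap("wrist","wrist17.png");snap("scene","scene17.png");snap("side","side17.png")
E
```

```text
pos [0.4323 0.0861 0.3294] z [ 0.258   0.1483 -0.9547] y [-0.2808  0.957   0.0728] F [ 0.9  0.5 -0.5] g 1.001 t 29.3
q [0.0211, -0.4146, 1.6407, 0.1437, 1.6478, -1.794]
```

View pics/wrist17.png

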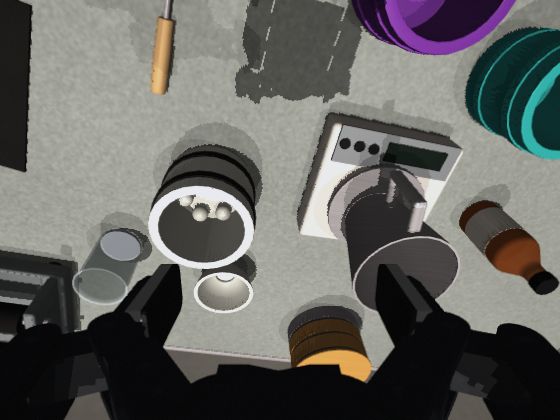

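View pics/scene17.png

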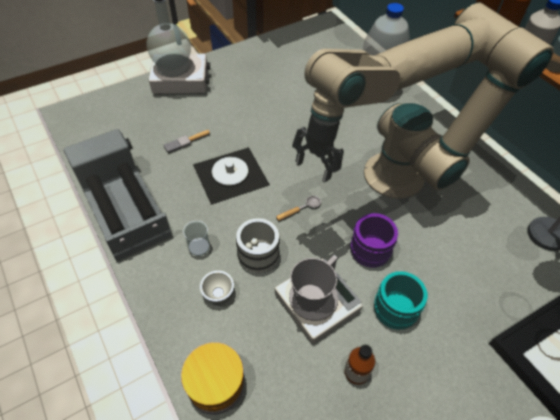

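View pics/side17.png

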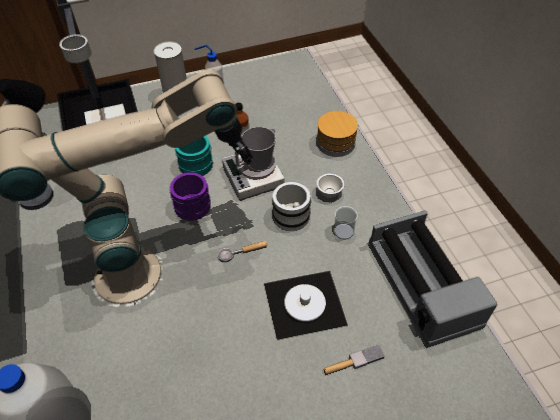

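Call:
step_arm(commands=[[1, 20, 0, 15, -0.03, 0.09, 0], [1, 20, 0, 15, -0.03, 0.09, 0], [1, 20, 0, 10, -0.03, 0.09, 0], [1, 20, 0, 10, -0.03, 0.05, 0], [1, 0, 0, 0, 0, 0, 0]])

```text
time_s: 29.95
position: [0.5097, 0.0892, 0.3751]
tcp_rot: [-0.036, -0.13, 0.991, 0.015]
wrist_force: [-0.3, 0.7, -0.7]
grip_width: 0.997
```

```bash
python3 st.py
python3 - <<'E'
from h import *
I=snap("wrist","wrist18.png")['img']
E
```

```text
pos [0.5097 0.0892 0.3751] z [-0.0743  0.0204 -0.997 ] y [-0.2575  0.9655  0.0389] F [-0.3  0.7 -0.7] g 0.997 t 29.95
q [0.0873, 0.107, 1.0598, 0.0301, 2.0469, -1.7326]
```

View pics/wrist18.png

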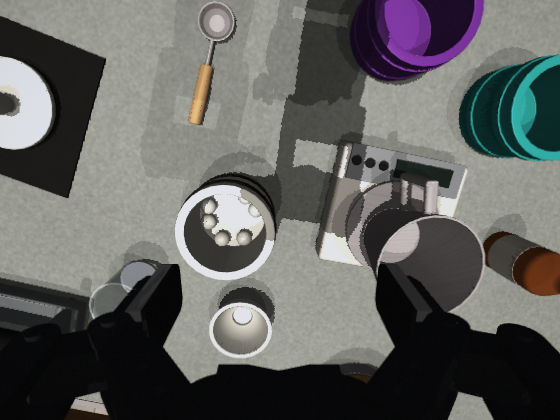

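The jar view shows six balls: (209,206), (209,222), (222,238), (244,238), (255,210) and (243,199). The jug is empty and upright on the pan, and the lid is on the mat.

```bash
python3 -c "
from h import *
print(env.close_job())"
```

```text
the job is handed in; nothing more can be done
None
```

The job is done and handed in at about 30 s of the 72 s allowed; the hand-in itself gives no verdict.

- **Lid:** I lifted it straight off by the knob and laid it flat, knob up, near the centre of the mat.
- **Pour:** I gripped the jug by its handle and tipped it slowly to about 110° with the lip about 25 mm above the jar rim.
- **Jug:** I set the empty jug back upright on the pan in 1 mm steps, within about 2 mm of where it stood, then released it and backed the arm away.

**Last checks:**
- The wrist camera shows all six balls in the jar, with none visible on the bench.
- The jug is empty and upright on the pan, and the lid lies on the mat.
- By eye, the jar and the bystanders stand where they were. I did not re-measure them.
- The wrist force readings I took never went above about 4 N.

**Disagreement:** The scene camera put the jug's rim up to about 12 mm further in y than the side and wrist cameras. I used the wrist and side values, and the grasp fitted.

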